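# Strip the benchtop jar-filling machine after the session

### The job

Clear the jar-filling machine for cleaning: turn the crank to raise the hold-down until its pointer is at the red clips, stand all the jars that are in the star wheel upright in the grey tray, then lift the star wheel off by its rim and hang it by the rim on the J-hook. When the wheel hangs still, wind the hold-down back until its pointer is at the green parking line, and leave the glass, the stock bottle and the test-tube rack where they are.

Things in the scene. Friction and masses are not known exactly. Their poses are not given: they have to be found in the camera images.
- handwheel (a joint): Black horizontal handwheel, 120 mm across, vertical axis, on top of the column at the machine's left end, with a red crank grip on its rim. Value in rad, growing clockwise seen from above. Clockwise lifts the blue hold-down carriage 20 mm a turn, counter-clockwise lowers it (it stops 4 mm under the green line). Stays where it is left; needs 2 to 3 N at the grip.
- crank_grip_center (a point): Centre of the red crank grip: upright cylinder 22 mm in diameter, 43 mm tall, 50 mm from the handwheel's axis. It spins freely on its pin, so it can be held from above and led round in a circle about the axis without turning the gripper. The point is 24 mm above its foot, the handwheel's rim 1 mm below the foot.
- handwheel_axis (a point): Point on the vertical axis of the handwheel at the height of the centre of the crank grip. Does not move as it turns.
- pointer (a point): Height of the white pointers on the blue hold-down carriage (given on the column's axis). From the carriage an aluminium arm (22 mm wide, 20 mm tall, centred at this height) reaches out to just short of the hub's axis; the rubber-tipped finger at its end, 18 mm in diameter, ends 48 mm below the pointer, over the edge of the wheel's hub, and keeps the wheel on its pin.
- red_mark_line (a point): Line of the red clips on the yellow scale strips of the column (given on the column's axis): the pointer's height for taking the star wheel off, 62 to 70 mm above the green line; it varies.
- park_mark (a point): Green line on the yellow scale strips (given on the column's axis): the pointer's parking height, the finger 7 mm above the top of a wheel on the hub.
- hub (a point): Centre of the top of the drive flange (76 mm in diameter, 22 mm above the steel deck, which is 310 mm square and 50 mm above the table), where the star wheel lies. A locating pin 20 mm in diameter stands 30 mm up from here through the wheel's 26 mm bore. y axis: to the column, 215 mm away. At x 115 to 151 mm: a low guide rail, a nozzle 131 mm high.
- wheel_center (a point): Centre of the white star wheel, 16 mm thick, about 0.22 kg. Smooth rim, radius 73 mm inside, 85 outside; four 12 mm spokes at 45, 135, 225, 315 degrees from this frame's x axis; hub radius 24. At each spoke's end two blue lugs (out to radius 100) form a jar pocket. On the x and y axes the rim is free of spokes and lugs. z: the wheel's axis. Starts flat, rim 22 mm clear of the deck.
- hook_seat (a point): Top of the lowest part of the steel J-hook (10 mm bar) on its stand, 266 mm above the table, where a hung rim rests. The hook opens upward: its tip with a red ball is 28 mm out along this frame's -x, 45 mm higher; the shank rises 28 mm along +x and joins a post at 90 mm along +x. So the bar runs along x and the wheel hangs across it in the y-z plane, the tip through the wheel.
- tray: Grey shallow tray, 200 x 170 mm (along its x and y axes), 12 mm high, 4 mm walls and floor, standing on the table. Origin: centre of its underside.
- jar1_center (a point): Centre (half-way up) of an amber glass jar, 58 mm in diameter and 72 mm tall, about 0.2 kg, with a black screw cap 56 mm in diameter, 24 mm tall, at the top. Starts upright on the deck in a pocket of the star wheel, 115 mm from the wheel's centre, its cap 10 mm clear above the wheel; two to four of the four like jars are there, the others absent.
- jar2_center (a point): Centre (half-way up) of an amber glass jar, 58 mm in diameter and 72 mm tall, about 0.2 kg, with a black screw cap 56 mm in diameter, 24 mm tall, at the top. Starts upright on the deck in a pocket of the star wheel, 115 mm from the wheel's centre, its cap 10 mm clear above the wheel; two to four of the four like jars are there, the others absent.
- jar3_center (a point): Centre (half-way up) of an amber glass jar, 58 mm in diameter and 72 mm tall, about 0.2 kg, with a black screw cap 56 mm in diameter, 24 mm tall, at the top. Starts upright on the deck in a pocket of the star wheel, 115 mm from the wheel's centre, its cap 10 mm clear above the wheel; two to four of the four like jars are there, the others absent.
- jar4_center (a point): Centre (half-way up) of an amber glass jar, 58 mm in diameter and 72 mm tall, about 0.2 kg, with a black screw cap 56 mm in diameter, 24 mm tall, at the top. Starts upright on the deck in a pocket of the star wheel, 115 mm from the wheel's centre, its cap 10 mm clear above the wheel; two to four of the four like jars are there, the others absent.
- tumbler: Drinking glass, 72 mm across, 100 mm tall, standing beyond the tray; bystander. Origin: centre of its underside.
- big_bottle: Large amber stock bottle, 90 mm in diameter, 220 mm tall, bystander. Origin: centre of its underside.
- tube_rack: Wooden rack with four capped test tubes, 50 x 190 mm, 149 mm tall, beyond the machine; bystander. Origin: centre of its underside.

How it is judged (in metres and radians):
On the way, in this order (a step that is already met when the one before it is completed fails the run):
1. the hold-down's pointer stands at the red clips (within 3 mm), the star wheel still on its hub (z of pointer in the frame of red_mark_line between -0.003 and 0.003 m and distance between wheel_center and hub below 0.03 m), for 0.3 s.
2. all the jars stand upright in the tray, the star wheel still on its hub (x of jar1_center in the frame of tray between -0.1 and 0.1 m and y of jar1_center in the frame of tray between -0.085 and 0.085 m and z of each of jar1_center, jar2_center, jar3_center, jar4_center in the frame of tray below 0.05 m and angle between each of jar1_center, jar2_center, jar3_center, jar4_center's own z axis and vertical below 0.15 rad and x of jar2_center in the frame of tray between -0.1 and 0.1 m and y of jar2_center in the frame of tray between -0.085 and 0.085 m and x of jar3_center in the frame of tray between -0.1 and 0.1 m and y of jar3_center in the frame of tray between -0.085 and 0.085 m and x of jar4_center in the frame of tray between -0.1 and 0.1 m and y of jar4_center in the frame of tray between -0.085 and 0.085 m and distance between wheel_center and hub below 0.03 m), for 0.3 s.
3. the star wheel hangs by its rim on the J-hook, let go (z of wheel_center in the frame of hook_seat between -0.095 and -0.05 m and x of wheel_center in the frame of hook_seat between -0.035 and 0.035 m and y of wheel_center in the frame of hook_seat between -0.035 and 0.035 m and angle between wheel_center's own z axis and vertical above 1.15 rad and contact force between wheel and hook_stand above 0.5 N and contact force between the fingers and wheel below 0.1 N and linear speed of wheel below 0.06 m/s), for 0.4 s.
4. the pointer stands at the green parking line (within 3 mm) (z of pointer in the frame of park_mark between -0.003 and 0.003 m), for 0.3 s.
At the end, for the whole second after the job is handed in: Every jar upright (0.15 rad) and at rest in the tray; wheel hanging still by its rim on the J-hook, let go, its centre 50 to 95 mm below the seat, within 35 mm sideways, axis over 1.15 rad from vertical; pointer within 3 mm of the green line (all of step 3 and all of step 4 and x of jar1_center in the frame of tray between -0.1 and 0.1 m and y of jar1_center in the frame of tray between -0.085 and 0.085 m and z of each of jar1_center, jar2_center, jar3_center, jar4_center in the frame of tray below 0.05 m and angle between each of jar1_center, jar2_center, jar3_center, jar4_center's own z axis and vertical below 0.15 rad and x of jar2_center in the frame of tray between -0.1 and 0.1 m and y of jar2_center in the frame of tray between -0.085 and 0.085 m and x of jar3_center in the frame of tray between -0.1 and 0.1 m and y of jar3_center in the frame of tray between -0.085 and 0.085 m and x of jar4_center in the frame of tray between -0.1 and 0.1 m and y of jar4_center in the frame of tray between -0.085 and 0.085 m and linear speed of each of jar1, jar2, jar3, jar4 below 0.03 m/s); the robot touches nothing.
It fails at once if the drinking glass is moved more than 30 mm or tipped over (distance of tumbler from where it was at the start of the episode above 0.03 m or angle between tumbler's own z axis and vertical above 0.5 rad).
It fails at once if the stock bottle is moved more than 30 mm or tipped over (distance of big_bottle from where it was at the start of the episode above 0.03 m or angle between big_bottle's own z axis and vertical above 0.5 rad).
It fails at once if the test-tube rack is moved more than 30 mm or tipped over (distance of tube_rack from where it was at the start of the episode above 0.03 m or angle between tube_rack's own z axis and vertical above 0.5 rad).
Of jar1, jar2, jar3, jar4 only 2 to 4 are there at a start; the rules pass over those that are not, and their reading is None.
At some moment in a run one of jar1, jar2, jar3, jar4 may be knocked a few centimetres aside while the robot is not near it.
It also fails if it takes over 210 s, if anything falls off the work surface, if the arm or the gripper's body presses on something with over 40 N, if the wrist force passes 120 N, or if a joint passes its speed limit or range.

### The arm

A 6-joint arm with a two-finger parallel gripper is mounted at the origin on the work surface. World frame = base frame: x ahead of the robot, y to its left, z up, the work surface at z = 0. Lengths are in mm, angles in rad, forces in N, time in s.
With the tool pointing down it reaches from about 275 to 1000 mm from the base axis. Payload 8.4 kg.
Tool frame: the origin (TCP) lies midway between the tips of the shut fingers; the grasp point (between the pads) lies 19 mm behind it; y points along the fingers, z is the direction in which the jaws open and shut, and the axes are right-handed (so a half turn about y gives the same grasp; the last joint's range is limited). The gripper opens to 85 mm and grips with 20 to 120 N. Pads are 22 mm wide; open, the fingers measure 114 mm over their backs; the gripper's body (76 mm by 85 mm) begins 54 mm behind the grasp point. The pads swing forward as they close: fully open they stand 13 mm farther back than shut.
Start: joints at [1.125, 0.353, 1.633, -0, 1.155, -0.002], TCP at [268.358, 564.457, 231.281] pointing down, gripper open.
Joint ranges: [-2.63, 2.63], [-0.92, 2.1], [0.06, 2.66], [-1.3, 4.44], [0, 2.69], [-3.02, 3.02]. Speed limits (rad/s): [2.22, 2.22, 2.79, 3.14, 3.14, 3.14].

### API

Orientations are given as [roll, pitch, yaw] about the fixed x, y, z axes, in that order (R = Rz(yaw) Ry(pitch) Rx(roll)).
In Python, from rig import r gives the robot as it stands. The module is installed in compiled form; this text tells all that it offers.
- The arm moves only by the tool apply_moves, never from a script. Its argument "plan" is text: rows parted by semicolons, each of 7 numbers parted by spaces: the shift along the tool's x, y, z in cm, then the turn, a rotation vector about the tool's x, y, z in degrees, then the closure, from 0 (fully open) to 1 (shut). A call has 1 to 20 rows; each row shifts and turns the pose as measured when the row begins, along the tool's axes as they then stand; what a row does not reach is not made up. A row lasts 1/10 s, in which the tool goes at most 50 mm and 8.59 degrees, less where a joint would pass 70% of its speed; a pose out of reach is approached as far as the arm can. A call is refused whole if a number of a shift passes 5 or a number of a turn 8.59, either way. A call with a gripper value outside its range is refused whole. The fingers move at their own pace and stop on an object; "squeeze" is the grip in N (left out, the last holds). Time passes only in rows, so rows that do not move let the fingers close. It gives the time, the measured TCP pose, the force and the opening at its end, in the units of the state.
- r.sense(): the state, without advancing time (a new reading comes with each control period).
- r.grab_frame(name): name is "scene" or "side" or "wrist"; returns the picture (400x640x3 uint8, blue, green, red); there is no depth.
- r.get_calibration(name): a dict with "vertical_fov" (degrees; the focal length in pixels is half the picture's height over the tangent of half this angle, whatever the lens; pixels are square), "cx", "cy" (the principal point, pixels), "R" (3x3) and "t" (3): a world point X has camera coordinates R X + t; the wrist camera has in their place "hand_eye" (4x4, takes a point from camera to tool coordinates, whose origin is the TCP and whose axes are the tool frame's). Camera axes: x right, y down, z forward; pixel columns grow to the right and rows downward; lengths in mm; the calibration is good to about 2 mm. A picture is of the moment at which its call begins: read the wrist's pose just before it. get_calibration takes no time and is no camera call.
- r.sign_off(): hands the job in, once; it reports no verdict.
The state is a dict: "clock": time; "qpos": joint angles; "qvel": joint speeds; "joint_efforts": joint torques, N m; "eef_pos": TCP position; "tcp_rot": TCP orientation; "contact_force": force on the tool from outside, world axes, zero at the start; "wrist_torque": the same for the moment, N m; "opening": opening from 0.0 (shut) to 1.0 (fully open).
Only numpy, scipy, OpenCV 4.12 (cv2) and the standard library are available. Lean on these libraries where they do the work, as an engineer would, in place of code of your own. Each camera call takes 0.05 s, during which the arm holds its last target. There are 200 camera calls.

## Working session

There is one attempt and no reset: what is moved stays moved. The work goes in short steps, Python scripts to look and compute and a tool call to move; the robot and the scene stay as the last step left them, time stands still between calls to the robot, and variables do not carry over. Pictures are saved under pics/ and viewed, about 12 in all and at most 16, crops included, and the job is handed in when it is done.

Besides the shell and the picture viewer there is one more tool, called after ">>>" by a JSON object that holds its "fn" and its "kwargs". apply_moves: Moves the arm, as the interface text tells. Its arguments: {"type":"object","properties":{"plan":{"type":"string"},"squeeze":{"type":"number"}},"required":["plan"]}

```bash
mkdir -p pics; cat > h.py <<'E'
import numpy as np,cv2
from rig import r
from scipy.spatial.transform import Rotation as Ro
def K(c,h=400):
    f=h/2/np.tan(np.radians(c["vertical_fov"])/2); return f,c["cx"],c["cy"]
def ext(name,s=None):
    c=r.get_calibration(name)
    if "R" in c: return c,np.array(c["R"]),np.array(c["t"])
    s=s or r.sense()
    T=np.eye(4);T[:3,:3]=Ro.from_euler('xyz',s["tcp_rot"]).as_matrix();T[:3,3]=s["eef_pos"]
    M=np.linalg.inv(T@np.array(c["hand_eye"]));return c,M[:3,:3],M[:3,3]
def ray(E,u,v):
    c,R,t=E;f,cx,cy=K(c);d=R.T@np.array([(u-cx)/f,(v-cy)/f,1]);return -R.T@t,d
def atz(E,u,v,z):
    o,d=ray(E,u,v);return o+d*(z-o[2])/d[2]
def proj(E,X):
    c,R,t=E;f,cx,cy=K(c);p=R@np.array(X,float)+t;return np.array([cx+f*p[0]/p[2],cy+f*p[1]/p[2]])
def tri(obs):
    A=np.zeros((3,3));b=np.zeros(3)
    for E,u,v in obs:
        o,d=ray(E,u,v);d=d/np.linalg.norm(d);P=np.eye(3)-np.outer(d,d);A+=P;b+=P@o
    X=np.linalg.solve(A,b);return X,[np.linalg.norm(proj(E,X)-[u,v]) for E,u,v in obs]
E
python3 - <<'E'
from h import *
s=r.sense();print(s)
for n in("scene","side","wrist"):
    cv2.imwrite(f"pics/{n}0.png",r.grab_frame(n));c=r.get_calibration(n);print(n,c)
E
```

```text
{'clock': 0.0, 'qpos': array([ 1.12460218e+00,  3.53628445e-01,  1.63414197e+00, -2.28390349e-05,
        1.15521882e+00, -2.39827933e-03]), 'qvel': array([ 0.00093864,  0.00137782,  0.00173657,  0.00043   ,  0.00028797,
       -0.00087879]), 'joint_efforts': array([ 1.31099798e-03, -6.05240464e+01, -3.42079604e+01, -1.39061763e-04,
        9.13866417e-03,  1.09018313e-05]), 'eef_pos': array([268.15242627, 564.01410908, 230.57064529]), 'tcp_rot': array([-1.57219295e+00, -1.75327052e-05, -4.43786622e-01]), 'contact_force': array([-1.37438773,  0.09054628,  0.79296287]), 'wrist_torque': array([-0.03315112,  0.01734791,  0.00687809]), 'opening': 1.0007817120461386}
scene {'vertical_fov': 51.0247026677415, 'cx': 321.8747732937349, 'cy': 198.03204615555745, 'R': array([[ 0.71824951,  0.69576831, -0.0049086 ],
       [ 0.53214396, -0.55385597, -0.64036425],
       [-0.44826381,  0.45732922, -0.76805568]]), 't': array([-410.34659206, -205.64804779, 1642.41174861])}
side {'vertical_fov': 48.443988753066414, 'cx': 325.4541584637965, 'cy': 198.21770650476728, 'R': array([[ 0.96128474, -0.27510052, -0.01585421],
       [-0.20858981, -0.68886735, -0.69422768],
       [ 0.18006095,  0.6706575 , -0.71958083]]), 't': array([-595.65444118,  231.62523691, 1216.69383703])}
wrist {'vertical_fov': 68.85575087567308, 'cx': 318.77857869864073, 'cy': 196.85434126002096, 'hand_eye': array([[-9.84269649e-04,  9.44779645e-01,  3.27704827e-01,
        -8.40763809e+01],
       [ 7.48609890e-04, -3.27704198e-01,  9.44780079e-01,
        -1.42624557e+02],
       [ 9.99999235e-01,  1.17524143e-03, -3.84722090e-04,
        -3.03133389e-01],
       [ 0.00000000e+00,  0.00000000e+00,  0.00000000e+00,
         1.00000000e+00]])}
```

View pics/scene0.png

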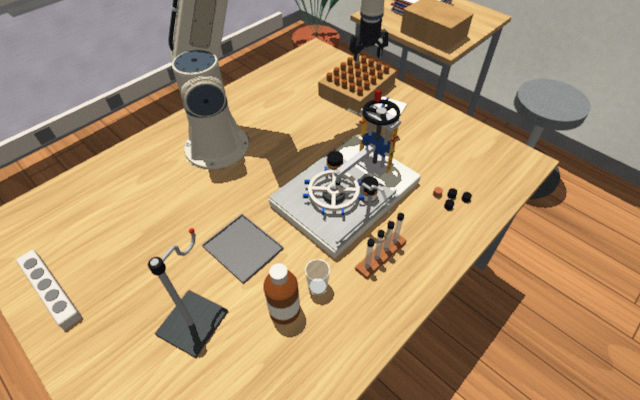

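View pics/side0.png

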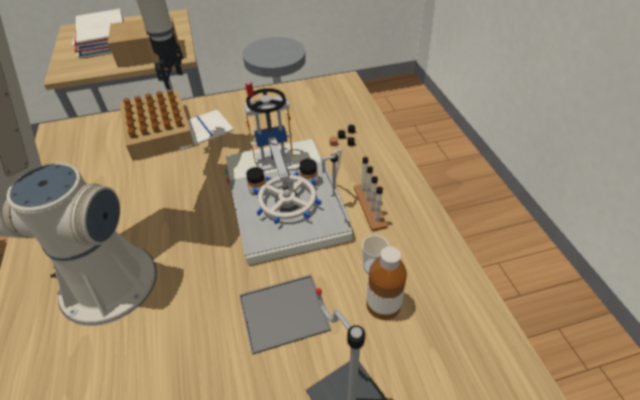

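```bash
python3 - <<'E'
from h import *
a=cv2.imread("pics/scene0.png")[85:255,265:430];b=cv2.imread("pics/side0.png")[75:260,225:355]
a=cv2.resize(a,None,fx=3.5,fy=3.5,interpolation=cv2.INTER_CUBIC)
cv2.imwrite("pics/c1.png",a)
b=cv2.resize(b,None,fx=3.2,fy=3.2,interpolation=cv2.INTER_CUBIC)
cv2.imwrite("pics/c2.png",b);print(a.shape,b.shape)
E
```

```text
(595, 578, 3) (592, 416, 3)
```

View pics/c1.png

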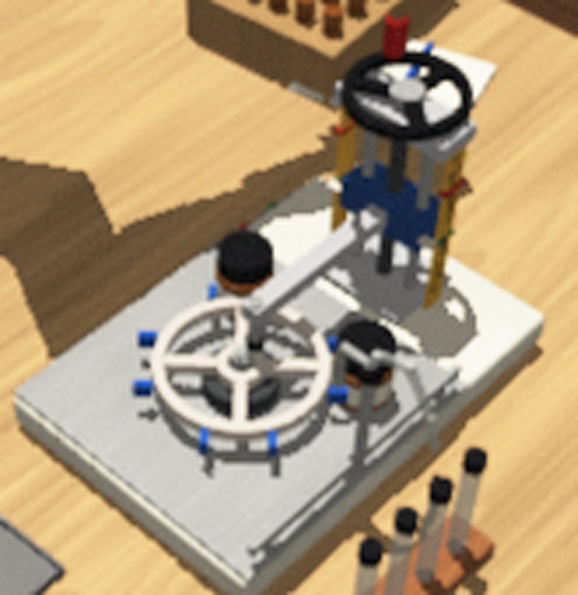

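View pics/c2.png

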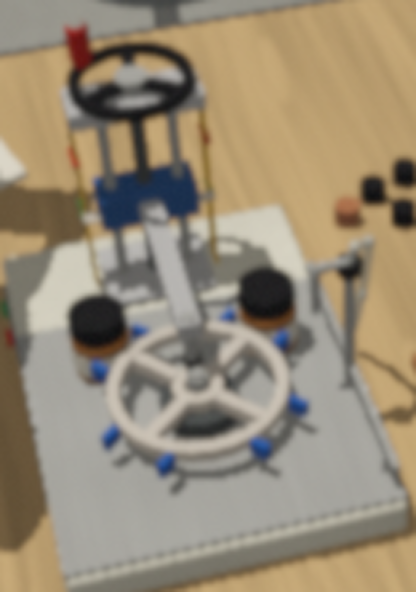

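```bash
python3 - <<'E'
from h import *
np.set_printoptions(precision=1,suppress=True)
S=ext("scene");D=ext("side")
def a(u,v):return(S,265+u/3.5,85+v/3.5)
def b(u,v):return(D,225+u/3.2,75+v/3.2)
def T(n,*o):
    X,e=tri(o);print(n,X,np.array(e))
T("gripc",a(397,38),b(78,46));T("grip top",a(398,20),b(75,29))
T("hw hub",a(408,92),b(130,76))
T("deck br",a(243,575),b(408,490));T("deck far r",a(543,320),b(280,205));T("deck l",a(15,400),b(65,575))
T("wheel",a(242,366),b(198,384))
T("jarA",a(245,250),b(97,315));T("jarB",a(367,342),b(266,286))
for n,p,q in(("t1",(242,216),(241,293)),("t2",(282,247),(313,277)),("t3",(243,279),(329,330)),("t4",(203,247),(247,348)),("ball",(192,231),(319,292)),("post",(157,265),(356,336)),("bottlecap",(279,270),(390,256)),("glass",(318,268),(375,245))):
    T(n,(S,*p),(D,*q))
print("capA",atz(*a(245,250),122),atz(*b(97,315),122),"capB",atz(*a(367,342),122),atz(*b(266,286),122))
print("wheel z88",atz(*a(242,366),88),atz(*b(198,384),88))
E
```

```text
gripc [490.5 347.9 303.2] [0.8 0.9]
grip top [489.9 346.8 322.5] [0.6 0.7]
hw hub [531.4 316.9 281.7] [1. 1.]
deck br [684.2 -60.7  63.5] [0.9 1. ]
deck far r [684.7 382.8  42.6] [1.3 1.3]
deck l [379.8 -54.6  43.9] [1.7 2.1]
wheel [532.5 100.2  83.6] [1.1 1.2]
jarA [455.5 185.  119.9] [0.1 0.2]
jarB [617.9 176.2 119.9] [0.6 0.6]
t1 [ 348.9 -152.6   15.1] [1.7 2.2]
t2 [ 541.  -149.9   14.8] [0.5 0.6]
t3 [ 539.3 -307.3   10.6] [1.  1.3]
t4 [ 341.8 -306.7   -0. ] [3.8 5.1]
ball [ 504.3 -378.4  302.4] [0.4 0.5]
post [ 539.2 -490.2  320. ] [0.4 0.6]
bottlecap [ 693.8 -278.3  215.7] [0.5 0.6]
glass [ 710.9 -159.   101.2] [0. 0.]
capA [457.3 182.8 122. ] [455.2 183.4 122. ] capB [620.1 172.5 122. ] [617.1 176.6 122. ]
wheel z88 [537.4  93.5  88. ] [531.  100.6  88. ]
```

>>> {"fn": "apply_moves", "kwargs": {"plan": "0 -5 0 0 -8.48 0 0;0 -5 0 0 -8.48 0 0;0 -4 0 0 -8.48 0 0;4 0 -4 0 0 0 0;4 0 -4 0 0 0 0;4 0 -4 0 0 0 0;4 0 -4 0 0 0 0;4 0 -4 0 0 0 0;0 0 0 0 0 0 0", "squeeze": 40}}

```text
clock: 1.05
eef_pos: [452.3, 383.8, 373.4]
tcp_rot: [-1.576, 0.001, 0.021]
contact_force: [-0.1, 1.0, -0.6]
opening: 0.999
```

```bash
python3 - <<'E'
from h import *
s=r.sense();print(s["eef_pos"],s["tcp_rot"]);cv2.imwrite("pics/w1.png",r.grab_frame("wrist"))
E=ext("wrist",s)
print(proj(E,[490,348,303]),proj(E,[531,317,282]))
E
```

```text
[452.3497556  383.80401262 373.38913858] [-1.57614681e+00  1.06457551e-03  2.06012957e-02]
[275.64212399 250.99487825] [247.07882989 277.63066734]
```

View pics/w1.png

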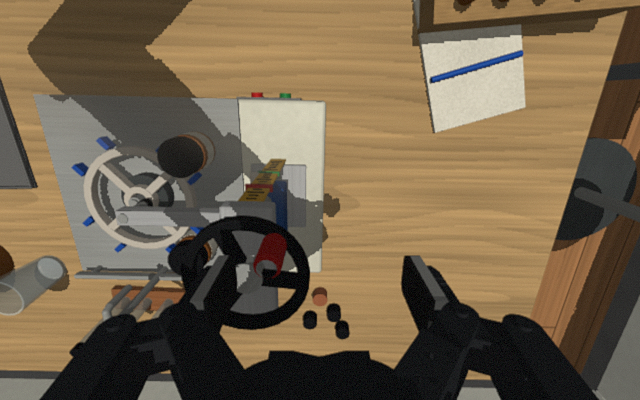

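```bash
python3 - <<'E'
from h import *
np.set_printoptions(precision=1,suppress=True)
S=ext("scene");D=ext("side");s=r.sense();W=ext("wrist",s)
def a(u,v):return(S,265+u/3.5,85+v/3.5)
def b(u,v):return(D,225+u/3.2,75+v/3.2)
print(tri([a(397,38),b(78,46),(W,270,254)]),tri([a(408,92),b(130,76),(W,247,272)]))
for z in(298,303):print(z,atz(W,270,254,z))
for z in(276,280):print(z,atz(W,246,272,z))
# jars/hub in wrist: cap centres z~122, wheel hub
print(atz(W,184,157,122),atz(W,138,199,84))
E
```

```text
(array([490.7, 345.9, 304.4]), [np.float64(0.830586613550861), np.float64(0.9704270540164112), np.float64(0.8421888730454575)]) (array([529.1, 319. , 278.8]), [np.float64(0.8004116249355122), np.float64(1.5263858465431657), np.float64(3.7704207877169207)])
298 [494.1 344.2 298. ]
303 [491.2 345.1 303. ]
276 [527.  316.6 276. ]
280 [524.4 317.7 280. ]
[449.1 199.4 122. ] [525.8 100.5  84. ]
```

>>> {"fn": "apply_moves", "kwargs": {"plan": "2 0 -1.95 0.3 1.2 0 0;1.9 0 -1.9 0 0 0 0;0 2.2 0 0 0 0 0;0 2.2 0 0 0 0 0;0 2.2 0 0 0 0 0;0 2 0 0 0 0 0;0 0 0 0 0 0 0"}}

```text
clock: 1.8
eef_pos: [485.7, 353.0, 284.0]
tcp_rot: [-1.567, 0.005, 0.004]
contact_force: [-0.1, -0.6, 0.2]
opening: 1.005
```

```bash
python3 - <<'E'
from h import *
s=r.sense();print(s["eef_pos"],s["tcp_rot"]);a=r.grab_frame("wrist");b=r.grab_frame("scene")[70:190,290:450]
b=cv2.resize(b,(640,480),interpolation=cv2.INTER_CUBIC)
cv2.imwrite("pics/w2.png",cv2.resize(np.vstack([a[150:400],b[:400]]),(560,570)))
E
```

```text
[485.65546049 353.03935616 283.95320563] [-1.56661447  0.00534629  0.00354067]
```

View pics/w2.png

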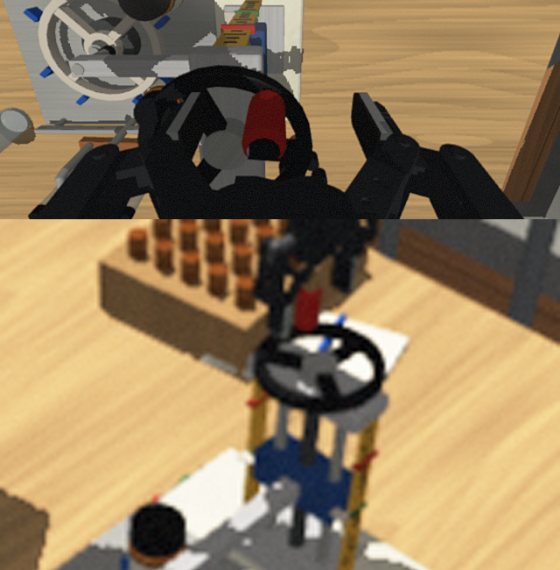

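>>> {"fn": "apply_moves", "kwargs": {"plan": "0.6 -0.2 -0.7 0 0 0 0;0 0 0 0 0 0 0.6;0 0 0 0 0 0 1;0 0 0 0 0 0 1;0 0 0 0 0 0 1;0 0 0 0 0 0 1;0 0 0 0 0 0 1;0 0 0 0 0 0 1"}}

```text
clock: 2.7
eef_pos: [495.2, 347.8, 294.2]
tcp_rot: [-1.561, -0.004, 0.004]
contact_force: [-0.2, -0.1, 0.3]
opening: 0.247
```

>>> {"fn": "apply_moves", "kwargs": {"plan": "1.21 0 1 0 0 0 1;1.45 0 0.57 0 0 0 1;1.56 0 0.1 0 0 0 1;1.51 0 -0.39 0 0 0 1;1.32 0 -0.84 0 0 0 1"}}

```text
clock: 3.2
eef_pos: [562.6, 357.6, 294.1]
tcp_rot: [-1.554, 0.003, 0.007]
contact_force: [-2.2, 2.4, 3.5]
opening: 0.249
```

```bash
cat >> h.py <<'E'
def crank(n,step=-18,ax=(534.2,316.5)):
    p=r.sense()["eef_pos"];d=np.array(p[:2])-ax;th=np.degrees(np.arctan2(d[1],d[0]));print("r",np.hypot(*d),"th",th)
    c=lambda a:50*np.array([np.cos(np.radians(a)),np.sin(np.radians(a))])
    q=d
    for k in range(1,n+1):
        w=c(th+k*step);v=(w-q)/10;q=w;print(f"{v[0]:.2f} 0 {v[1]:.2f} 0 0 0 1",end=";")
E
python3 -c "from h import *;crank(20)"
```

```text
r 49.97272220143419 th 55.31354584007207
1.13 0 -1.08 0 0 0 1;0.74 0 -1.38 0 0 0 1;0.28 0 -1.54 0 0 0 1;-0.21 0 -1.55 0 0 0 1;-0.68 0 -1.41 0 0 0 1;-1.08 0 -1.13 0 0 0 1;-1.38 0 -0.74 0 0 0 1;-1.54 0 -0.28 0 0 0 1;-1.55 0 0.21 0 0 0 1;-1.41 0 0.68 0 0 0 1;-1.13 0 1.08 0 0 0 1;-0.74 0 1.38 0 0 0 1;-0.28 0 1.54 0 0 0 1;0.21 0 1.55 0 0 0 1;0.68 0 1.41 0 0 0 1;1.08 0 1.13 0 0 0 1;1.38 0 0.74 0 0 0 1;1.54 0 0.28 0 0 0 1;1.55 0 -0.21 0 0 0 1;1.41 0 -0.68 0 0 0 1;
```

>>> {"fn": "apply_moves", "kwargs": {"plan": "1.13 0 -1.08 -0.8 0 0 1;0.74 0 -1.38 0 0 0 1;0.28 0 -1.54 0 0 0 1;-0.21 0 -1.55 0 0 0 1;-0.68 0 -1.41 0 0 0 1;-1.08 0 -1.13 0 0 0 1;-1.38 0 -0.74 0 0 0 1;-1.54 0 -0.28 0 0 0 1;-1.55 0 0.21 0 0 0 1;-1.41 0 0.68 0 0 0 1;-1.13 0 1.08 0 0 0 1;-0.74 0 1.38 0 0 0 1;-0.28 0 1.54 0 0 0 1;0.21 0 1.55 0 0 0 1;0.68 0 1.41 0 0 0 1;1.08 0 1.13 0 0 0 1;1.38 0 0.74 0 0 0 1;1.54 0 0.28 0 0 0 1;1.55 0 -0.21 0 0 0 1;1.41 0 -0.68 0 0 0 1"}}

```text
clock: 5.2
eef_pos: [564.4, 356.7, 293.9]
tcp_rot: [-1.578, 0.013, 0.006]
contact_force: [-14.1, -14.9, 11.4]
opening: 0.248
```

```bash
python3 -c "
from h import *;s=r.sense();print(s['contact_force'],s['opening']);crank(20)"
```

```text
[-14.09079999 -14.89860333  11.40067041] 0.2475840553993317
r 50.313011028713234 th 53.062311558963685
1.07 0 -1.15 0 0 0 1;0.69 0 -1.41 0 0 0 1;0.22 0 -1.55 0 0 0 1;-0.27 0 -1.54 0 0 0 1;-0.73 0 -1.38 0 0 0 1;-1.12 0 -1.09 0 0 0 1;-1.41 0 -0.69 0 0 0 1;-1.55 0 -0.22 0 0 0 1;-1.54 0 0.27 0 0 0 1;-1.38 0 0.73 0 0 0 1;-1.09 0 1.12 0 0 0 1;-0.69 0 1.41 0 0 0 1;-0.22 0 1.55 0 0 0 1;0.27 0 1.54 0 0 0 1;0.73 0 1.38 0 0 0 1;1.12 0 1.09 0 0 0 1;1.41 0 0.69 0 0 0 1;1.55 0 0.22 0 0 0 1;1.54 0 -0.27 0 0 0 1;1.38 0 -0.73 0 0 0 1;
```

>>> {"fn": "apply_moves", "kwargs": {"plan": "1.07 0 -1.15 0.4 0 0 1;0.69 0 -1.41 0 0 0 1;0.22 0 -1.55 0 0 0 1;-0.27 0 -1.54 0 0 0 1;-0.73 0 -1.38 0 0 0 1;-1.12 0 -1.09 0 0 0 1;-1.41 0 -0.69 0 0 0 1;-1.55 0 -0.22 0 0 0 1;-1.54 0 0.27 0 0 0 1;-1.38 0 0.73 0 0 0 1;-1.09 0 1.12 0 0 0 1;-0.69 0 1.41 0 0 0 1;-0.22 0 1.55 0 0 0 1;0.27 0 1.54 0 0 0 1;0.73 0 1.38 0 0 0 1;1.12 0 1.09 0 0 0 1;1.41 0 0.69 0 0 0 1;1.55 0 0.22 0 0 0 1;1.54 0 -0.27 0 0 0 1;1.38 0 -0.73 0 0 0 1"}}

```text
clock: 7.2
eef_pos: [554.3, 361.8, 294.0]
tcp_rot: [-1.568, 0.036, 0.009]
contact_force: [-0.8, 5.4, 1.6]
opening: 0.242
```

```bash
python3 -c "
from h import *;s=r.sense();print(s['contact_force'],s['opening'],s['tcp_rot']);crank(16)
E=ext('wrist',s)
a=r.grab_frame('wrist');b=r.grab_frame('side')[85:185,240:310];c=r.grab_frame('scene')[95:185,340:420]
f=lambda i,w,h:cv2.resize(i,(w,h),interpolation=cv2.INTER_CUBIC)
cv2.imwrite('pics/m1.png',np.hstack([f(b,399,570),np.vstack([f(a[100:340,150:400],400,300),f(c,400,270)])]))"
```

```text
[-0.75719746  5.40599835  1.55512291] 0.2419257455169932 [-1.56783676  0.03588878  0.00906046]
r 49.55421055108916 th 66.00960876439851
1.33 0 -0.81 0 0 0 1;0.98 0 -1.22 0 0 0 1;0.56 0 -1.46 0 0 0 1;0.08 0 -1.56 0 0 0 1;-0.40 0 -1.51 0 0 0 1;-0.85 0 -1.31 0 0 0 1;-1.22 0 -0.98 0 0 0 1;-1.46 0 -0.56 0 0 0 1;-1.56 0 -0.08 0 0 0 1;-1.51 0 0.40 0 0 0 1;-1.31 0 0.85 0 0 0 1;-0.98 0 1.22 0 0 0 1;-0.56 0 1.46 0 0 0 1;-0.08 0 1.56 0 0 0 1;0.40 0 1.51 0 0 0 1;0.85 0 1.31 0 0 0 1;
```

View pics/m1.png

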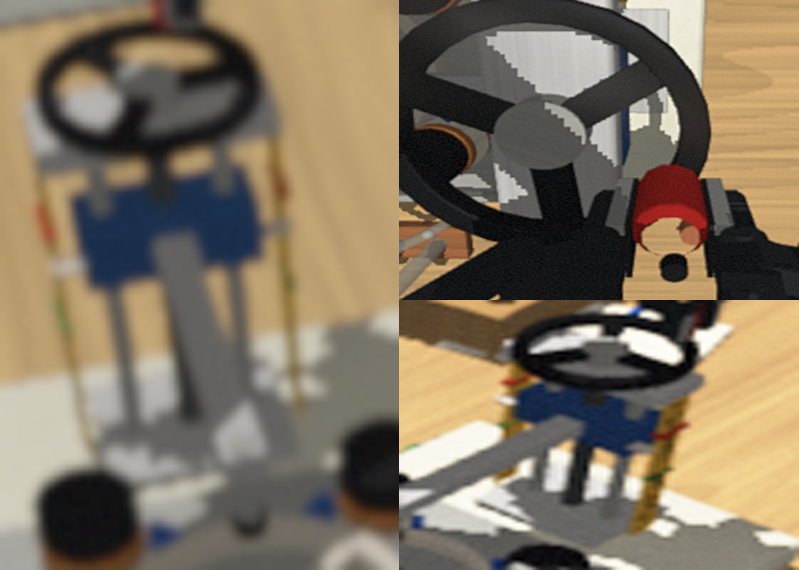

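>>> {"fn": "apply_moves", "kwargs": {"plan": "1.33 0 -0.81 0 0 -1.2 1;0.98 0 -1.22 0 0 -0.8 1;0.56 0 -1.46 0 0 0 1;0.08 0 -1.56 0 0 0 1;-0.40 0 -1.51 0 0 0 1;-0.85 0 -1.31 0 0 0 1;-1.22 0 -0.98 0 0 0 1;-1.46 0 -0.56 0 0 0 1;-1.56 0 -0.08 0 0 0 1;-1.51 0 0.40 0 0 0 1;-1.31 0 0.85 0 0 0 1;-0.98 0 1.22 0 0 0 1;-0.56 0 1.46 0 0 0 1;-0.08 0 1.56 0 0 0 1;0.40 0 1.51 0 0 0 1;0.85 0 1.31 0 0 0 1;1.22 0 0.98 0 0 0 1;1.46 0 0.56 0 0 0 1;1.56 0 0.08 0 0 0 1;1.51 0 -0.4 0 0 0 1"}}

```text
clock: 9.35
eef_pos: [552.0, 363.5, 294.1]
tcp_rot: [-1.558, 0.0, 0.008]
contact_force: [-5.9, -8.0, 6.2]
opening: 0.246
```

>>> {"fn": "apply_moves", "kwargs": {"plan": "0 0 0 0 0 0 0;0 0 0 0 0 0 0;0 0 0 0 0 0 0;0 -3 0 0 0 0 0;0 -3 0 0 0 0 0;-4 0 -2.1 0 0 0 0;-4 0 -2.1 0 0 0 0;-4 0 -2.1 0 0 0 0;0 3 0 0 0 0 0;0 3 0 0 0 0 0;0 0 0 0 0 -8.2 0;0 0 0 0 0 -8.2 0;0 0 0 0 0 -8.2 0;0 0 0 0 0 -8.2 0;0 0 0 0 0 -8.2 0;0 0 0 0 0 0 0"}}

```text
clock: 10.95
eef_pos: [429.3, 300.1, 294.4]
tcp_rot: [-1.54, -0.682, -0.015]
contact_force: [0.3, 0.1, -0.8]
opening: 1.001
```

```bash
python3 -c "
from h import *;s=r.sense();E=ext('wrist',s);a=r.grab_frame('wrist');S=ext('scene');D=ext('side')
for p,q in(((345,130),(72,157)),((455,188),(206,135))):
  X,e=tri([(S,265+p[0]/3.5,85+p[1]/3.5),(D,225+q[0]/3.2,75+q[1]/3.2)]);print(X,e,proj(E,X))
cv2.imwrite('pics/w3.png',cv2.resize(a,(800,500)))"
```

```text
[466.37213041 314.22002222 203.65100094] [np.float64(1.398667352484361), np.float64(1.555144682172667)] [333.51828029 166.9991235 ]
[596.88180878 317.39035251 203.27989987] [np.float64(0.29443685948381954), np.float64(0.3076455640457314)] [330.89651348 232.97893556]
```

View pics/w3.png

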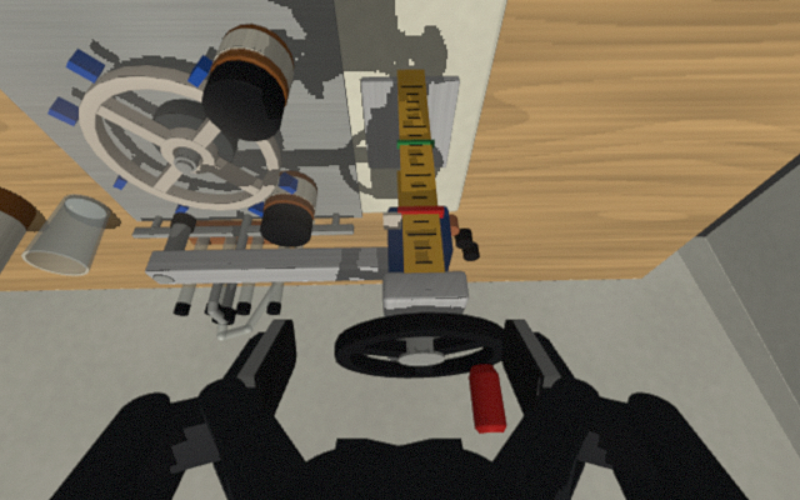

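```bash
python3 -c "
from h import *
a=cv2.imread('pics/w3.png');a=r.grab_frame('wrist')[95:235,290:380]
cv2.imwrite('pics/w3z.png',cv2.resize(a,None,fx=4.2,fy=4.2,interpolation=cv2.INTER_CUBIC))"
```

```text
(no output)
```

View pics/w3z.png

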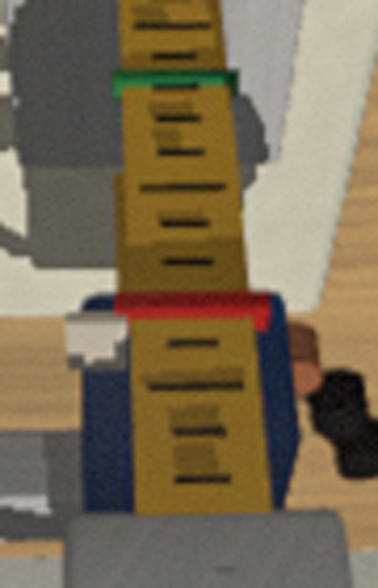

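>>> {"fn": "apply_moves", "kwargs": {"plan": "-1.75 2.15 0 0 0 0 0;-1.75 2.15 0 0 0 0 0;0 0 0 0 0 -8.4 0;0 0 0 0 0 -8.4 0;0 0 0 0 0 -8.4 0;0 0 0 0 0 0 0;0 0 0 0 0 0 0"}}

```text
clock: 11.75
eef_pos: [407.2, 315.3, 282.1]
tcp_rot: [-1.588, -0.973, -0.042]
contact_force: [-0.2, 0.0, 0.3]
opening: 0.994
```

```bash
python3 -c "
from h import *
s=r.sense();E=ext('wrist',s);print(s['eef_pos'],s['tcp_rot'],-E[1].T@E[2]);a=r.grab_frame('wrist')
cv2.imwrite('pics/w4.png',a)
print(proj(E,[466,314,205]))
u,v=proj(E,[466,305,205]).astype(int);u0=max(0,u-60);v0=max(0,v-50);print(u0,v0)
cv2.imwrite('pics/w4z.png',cv2.resize(a[v0:v0+110,u0:u0+130],None,fx=5,fy=5,interpolation=cv2.INTER_CUBIC))"
```

```text
[407.15676307 315.3378008  282.12785401] [-1.58827092 -0.97311939 -0.04245764] [242.35399977 324.27156697 292.28677215]
[322.60997756 165.3072093 ]
251 115
```

View pics/w4z.png

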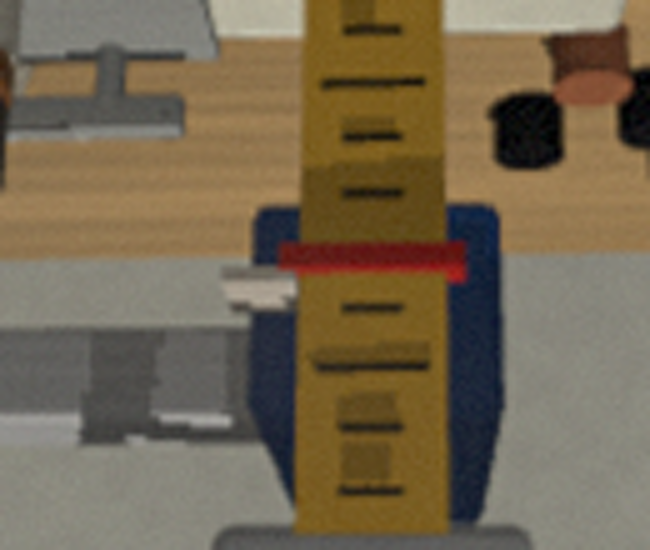

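```bash
python3 -c "
from h import *
np.set_printoptions(precision=1,suppress=True)
A=ext('wrist',dict(eef_pos=[429.3,300.1,294.4],tcp_rot=[-1.54,-.682,-.015]));B=ext('wrist')
print(-A[1].T@A[2])
a=lambda u,v:(A,290+u/4.2,95+v/4.2)
b=lambda u,v:(B,251+u/5,115+v/5)
for n,p,q in(('ptr',(96,338),(258,287)),('ptr lo',(96,314),(258,266)),('ptr hi',(96,364),(258,309)),('redL',(115,302),(280,254)),('redR',(271,318),(467,267)),('ctr red',(192,309),(372,259)),('carr botL',(84,300),(256,207)),('tick',(195,385),(372,367)),('tick2',(190,261),(372,192))):
  X,e=tri([a(*p),b(*q)]);print(n,X,np.array(e))
"
```

```text
[274.1 297.5 351.4]
ptr [468.  297.3 210.7] [0.3 0.3]
ptr lo [462.7 297.6 208.9] [0.6 0.6]
ptr hi [474.  296.9 212.5] [0.1 0.1]
redL [460.7 301.3 207.7] [0.6 0.6]
redR [465.1 331.4 208.7] [0.3 0.3]
ctr red [462.9 316.  207.9] [0.5 0.5]
carr botL [481.8 294.8 190.6] [0.3 0.3]
tick [462.2 315.8 226.2] [0.9 0.8]
tick2 [462.  316.1 196.7] [0.3 0.3]
```

>>> {"fn": "apply_moves", "kwargs": {"plan": "-3.4 2.3 0 0 0 0 0;-3.4 2.3 0 0 0 0 0;0 0 0 0 0 0 0;0 0 0 0 0 0 0"}}

```text
clock: 12.2
eef_pos: [394.2, 321.2, 220.3]
tcp_rot: [-1.612, -0.932, -0.06]
contact_force: [-0.0, 0.6, -0.4]
opening: 1.003
```

```bash
python3 -c "
from h import *
s=r.sense();E=ext('wrist',s);print(s['eef_pos'],s['tcp_rot'],-E[1].T@E[2]);a=r.grab_frame('wrist')
cv2.imwrite('pics/w5.png',a)
u,v=proj(E,[463,310,208]).astype(int);u0=max(0,u-55);v0=max(0,v-50);print(u0,v0)
cv2.imwrite('pics/w5z.png',cv2.resize(a[v0:v0+95,u0:u0+110],None,fx=6,fy=6,interpolation=cv2.INTER_CUBIC))"
```

```text
[394.22306365 321.2336849  220.29487884] [-1.61226505 -0.93171686 -0.06034031] [230.46427202 336.49726029 237.23838704]
258 200
```

View pics/w5z.png

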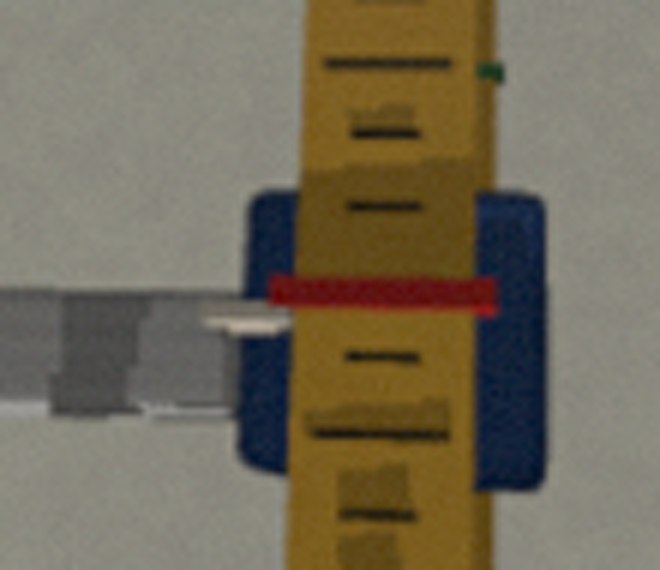

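```bash
python3 -c "
from h import *
s=r.sense();E=ext('wrist',s)
def atx(u,v,x):
  o,d=ray(E,258+u/6,200+v/6);return (o+d*(x-o[0])/d[0])
for n,u,v,x in(('redL',270,291,461),('redR',495,300,463),('red c',385,296,462),('ptr front lo',245,302,463),('ptr front hi',245,318,463),('ptr c x468',245,311,468),('arm lo',200,293,522),('arm hi',200,404,522),('tick',385,357,463),('tick-',385,206,463)):print(n,atx(u,v,x).round(1))"
```

```text
redL [461.  301.7 207.3]
redR [463.  331.3 207.9]
red c [462.  316.9 207.7]
ptr front lo [463.  298.1 208.6]
ptr front hi [463.  298.2 210.7]
ptr c x468 [468.  297.3 209.2]
arm lo [522.  280.7 199.9]
arm hi [522.  281.6 218. ]
tick [463.  316.9 215.5]
tick- [463.  316.5 195.5]
```

>>> {"fn": "apply_moves", "kwargs": {"plan": "3.5 -2.7 0 0 0 0 0;3.5 -2.7 0 0 0 0 0;3.5 -2.7 0 0 0 0 0;0 0 0 0 0 7.7 0;0 0 0 0 0 7.7 0;0 0 0 0 0 7.7 0;0 0 0 0 0 7.7 0;0 0 0 0 0 7.7 0;0 0 0 0 0 7.7 0;0 0 0 0 0 6.5 0;0 0 0 0 0 0 0"}}

```text
clock: 13.35
eef_pos: [398.4, 319.3, 379.1]
tcp_rot: [-1.564, 0.007, -0.084]
contact_force: [0.5, 0.1, 0.4]
opening: 0.998
```

>>> {"fn": "apply_moves", "kwargs": {"plan": "0 0 0 0 -4.8 0 0;3.9 0 1.1 0 0 0 0;3.9 0 1.1 0 0 0 0;3.8 0 1.1 0 0 0 0;3.8 0 1.1 0 0 0 0;0 0 0 0 0 0 0"}}

```text
clock: 13.95
eef_pos: [558.4, 359.6, 387.7]
tcp_rot: [-1.559, -0.018, 0.003]
contact_force: [-0.4, 0.0, 0.3]
opening: 0.999
```

>>> {"fn": "apply_moves", "kwargs": {"plan": "-0.6 2.4 0.4 -0.7 0 1 0;0 2.4 0 0 0 0 0;0 2.3 0 0 0 0 0;0 2.2 0 0 0 0 0;0 0 0 0 0 0 0"}}

```text
clock: 14.45
eef_pos: [548.9, 362.2, 293.2]
tcp_rot: [-1.572, -0.009, 0.005]
contact_force: [-1.1, 0.2, 0.2]
opening: 1.003
```

>>> {"fn": "apply_moves", "kwargs": {"plan": "0 0 0 0 0 0 0.6;0 0 0 0 0 0 1;0 0 0 0 0 0 1;0 0 0 0 0 0 1;0 0 0 0 0 0 1"}}

```text
clock: 14.95
eef_pos: [548.0, 362.4, 298.1]
tcp_rot: [-1.57, -0.014, 0.007]
contact_force: [1.3, -0.5, -4.8]
opening: 0.245
```

```bash
python3 -c "
from h import *
s=r.sense();print(s['eef_pos'],s['opening']);crank(3,10.5)"
```

```text
[548.02043707 362.3939656  298.13086245] 0.24499144258637634
r 47.9297460792468 th 73.2409326612349
-0.84 0 0.38 0 0 0 1;-0.91 0 0.02 0 0 0 1;-0.90 0 -0.15 0 0 0 1;
```

>>> {"fn": "apply_moves", "kwargs": {"plan": "-0.84 0 0.38 0 0 0 1;-0.9 0 0.02 0 0 0 1;-0.85 0 -0.1 0 0 0 1;0 0 0 0 0 0 1;0 0 0 0 0 0 1;0 0 0 0 0 0 1"}}

```text
clock: 15.55
eef_pos: [520.3, 365.7, 298.1]
tcp_rot: [-1.57, -0.016, 0.007]
contact_force: [1.1, 0.9, -1.9]
opening: 0.246
```

>>> {"fn": "apply_moves", "kwargs": {"plan": "0 0 0 0 0 0 0.5;0 0 0 0 0 0 0;0 0 0 0 0 0 0;0 -4 0 0 0 0 0;0 -4 0 0 0.8 0 0;0 -1 -4 0 0 0 0;-1.5 0 -4 0 0 0 0;-1.5 0 -4 0 0 0 0;-1.5 0 -4 0 0 0 0;-1.5 0 -2 0 0 0 0;0 0 0 0 0 0 0"}}

```text
clock: 16.65
eef_pos: [456.0, 180.6, 390.5]
tcp_rot: [-1.57, -0.016, -0.007]
contact_force: [-0.4, 0.5, 0.2]
opening: 1.0
```

```bash
python3 -c "
from h import *
s=r.sense();print(s['eef_pos'],s['tcp_rot']);E=ext('wrist',s);a=r.grab_frame('wrist');S=ext('scene');D=ext('side')
b=r.grab_frame('scene');c=r.grab_frame('side')
for i,n in((a,'a6'),(b,'b6'),(c,'c6')):cv2.imwrite(f'pics/{n}.png',i)
print(proj(E,[458.5,187,122]),proj(E,[621,178.5,122]),proj(E,[536,101,88]))
f=lambda i,w,h:cv2.resize(i,(w,h),interpolation=cv2.INTER_CUBIC)
cv2.imwrite('pics/m2.png',np.vstack([f(a[:300],640,300),np.hstack([f(b[130:220,330:430],320,288),f(c[110:190,250:340],320,284)[:284] if 0 else f(c[110:200,245:345],320,288)])]))"
```

```text
[456.02867271 180.62152104 390.52969737] [-1.57033357 -0.01631784 -0.00702489]
[323.6354225  156.92175618] [318.40438687 256.20825839] [270.3939172 199.7963642]
```

View pics/m2.png

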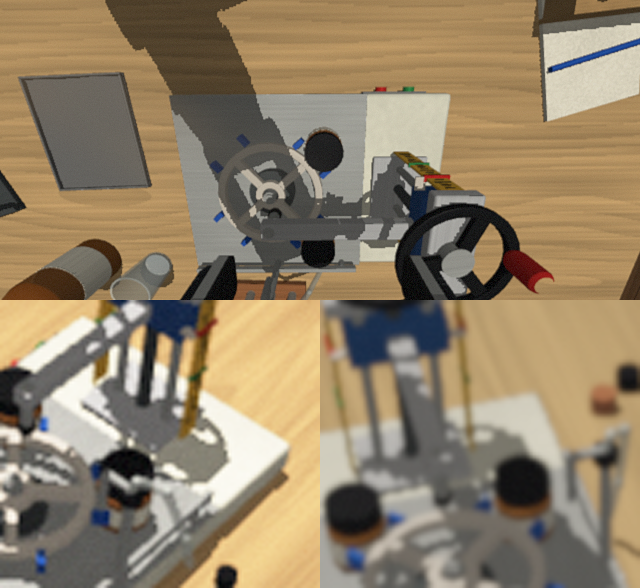

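```bash
python3 -c "
from h import *
np.set_printoptions(precision=1,suppress=True)
s=r.sense();E=ext('wrist',s);S=ext('scene');D=ext('side')
print('noz',tri([(S,363,184),(D,323,160)]),tri([(S,386,188),(D,338,153)]),tri([(S,363,184),(D,338,153)]))
print('A',atz(E,324,151,122),'B?',atz(E,318,250,122))
for p in((22,78),(122,73),(150,185),(60,189)):print(atz(E,*p,12))
print('wheel',atz(E,269,198,80), [atz(E,*p,80) for p in ((241,139),(308,137),(303,253),(218,231))])
"
```

```text
noz (array([645.2, 101.8, 193.8]), [np.float64(0.31497546068483656), np.float64(0.3317218667429017)]) (array([700.1, 143.4, 177.9]), [np.float64(1.2784624836290006), np.float64(1.3020477777075568)]) (array([675.5,  59.7, 248.5]), [np.float64(0.3702590141401337), np.float64(0.38551840605015414)])
A [452.  190.4 122. ] B? [611.5 181.  122. ]
[ 350.2 -305.6   12. ]
[ 343.3 -139.1   12. ]
[ 536.  -132.3   12. ]
[ 543.1 -302.5   12. ]
wheel [537.9 100.5  80. ] [array([441.1,  63.6,  80. ]), array([438.5, 166.6,  80. ]), array([642. , 154.2,  80. ]), array([598.,   9.,  80.])]
```

>>> {"fn": "apply_moves", "kwargs": {"plan": "-0.2 4.5 0.6 0 0 0.9 0;0 4.5 0 0 0 0 0;0 4.5 0 0 0 0 0;0 4.5 0 0 0 0 0;0 4.5 0 0 0 0 0;0 0 0 0 0 0 0"}}

```text
clock: 17.4
eef_pos: [463.4, 198.0, 159.4]
tcp_rot: [-1.565, -0.007, -0.0]
contact_force: [-0.7, -0.5, -0.7]
opening: 0.998
```

```bash
python3 -c "
from h import *
np.set_printoptions(precision=1,suppress=True)
s=r.sense();print(s['eef_pos'],s['tcp_rot']);E=ext('wrist',s);a=r.grab_frame('wrist');cv2.imwrite('pics/a7.png',a)
g=a.max(2);m=((g<45)*255).astype(np.uint8);n,l,st,ce=cv2.connectedComponentsWithStats(m)
for i in range(1,n):
  if st[i,4]>1500:print(st[i],ce[i],atz(E,*ce[i],122))"
```

```text
[463.4 198.  159.4] [-1.6 -0.  -0. ]
[ 262  166   82   84 5005] [303.4 209.3] [450.5 187.5 122. ]
[   40   249   559   151 37680] [323.6 352.4] [574.6 201.6 122. ]
```

>>> {"fn": "apply_moves", "kwargs": {"plan": "-0.9 0 -1 0 0 0 0;0 2.4 0 0 0 0 0;0 2.2 0 0 0 0 0;0 1.8 0 0 0 0 0;0 0 0 0 0 0 0"}}

```text
clock: 17.95
eef_pos: [463.9, 191.9, 108.5]
tcp_rot: [-1.557, -0.027, 0.002]
contact_force: [-1.4, 0.4, 0.2]
opening: 0.998
```

>>> {"fn": "apply_moves", "kwargs": {"plan": "-1 0 -0.4 -0.7 0 1.4 0;-0.2 0.6 0 0 0 0 0;0 0.8 0 0 0 0 0;0 0 0 0 0 0 0;0 0 0 0 0 0 0"}}

```text
clock: 18.45
eef_pos: [454.3, 188.6, 99.7]
tcp_rot: [-1.567, -0.009, 0.002]
contact_force: [-0.2, 0.2, -0.7]
opening: 1.0
```

>>> {"fn": "apply_moves", "kwargs": {"plan": "0 0.8 -0.1 0 0 0 0;0 0 0 0 0 0 0.5;0 0 0 0 0 0 1;0 0 0 0 0 0 1;0 0 0 0 0 0 1;0 0 0 0 0 0 1", "squeeze": 45}}

```text
clock: 19.05
eef_pos: [454.6, 188.0, 91.6]
tcp_rot: [-1.566, -0.009, 0.002]
contact_force: [-0.1, -0.1, -1.0]
opening: 0.641
```

>>> {"fn": "apply_moves", "kwargs": {"plan": "0 -2 0 0 0 0 1;0 -4 0 0 0 0 1;0 -4 0 0 0 0 1;0 -3 0 0 0 0 1;-0.6 0 -4 0 0 0 1;-0.6 0 -4.5 0 0 0 1;-0.6 0 -4.5 0 0 0 1;-0.6 0 -4.5 0 0 0 1;-0.6 0 -4.5 0 0 0 1;-0.6 0 -4.5 0 0 0 1;-0.6 0 -4.5 0 0 0 1;-0.6 0 -4.5 0 0 0 1;-0.6 0 -3.5 0 0 0 1;0 0 0 0 0 0 1"}}

```text
clock: 20.45
eef_pos: [397.7, -217.1, 224.2]
tcp_rot: [-1.57, -0.01, 0.007]
contact_force: [0.3, -0.4, -1.9]
opening: 0.636
```

>>> {"fn": "apply_moves", "kwargs": {"plan": "-0.1 3.8 0 0 0 0.5 1;-0.1 3.8 0 0 0 0 1;-0.1 3.8 0 0 0 0 1;-0.1 2.5 0 0 0 0 1;0 0 0 0 0 0 1;0 0 0 0 0 0 1"}}

```text
clock: 21.05
eef_pos: [394.9, -217.1, 82.0]
tcp_rot: [-1.57, -0.004, 0.003]
contact_force: [0.6, -0.1, -1.5]
opening: 0.643
```

>>> {"fn": "apply_moves", "kwargs": {"plan": "0 1.8 0 0 0 0 1;0 1.2 0 0 0 0 1;0 0 0 0 0 0 1;0 0 0 0 0 0 1"}}

```text
clock: 21.45
eef_pos: [398.5, -218.0, 55.7]
tcp_rot: [-1.573, -0.01, 0.004]
contact_force: [0.9, -0.0, -1.3]
opening: 0.639
```

>>> {"fn": "apply_moves", "kwargs": {"plan": "0 0.5 0 0 0 0.3 1;0 0.4 0 0 0 0 1;0 0 0 0 0 0 1"}}

```text
clock: 21.75
eef_pos: [399.9, -218.7, 48.0]
tcp_rot: [-1.575, -0.007, 0.004]
contact_force: [0.0, -0.6, -1.5]
opening: 0.64
```

>>> {"fn": "apply_moves", "kwargs": {"plan": "0 0.25 0 0 0 0 1;0 0 0 0 0 0 1;0 0 0 0 0 0 0.3;0 0 0 0 0 0 0;0 0 0 0 0 0 0;0 0 0 0 0 0 0;0 -3 0 0 0 0 0;0 -4 0 0 0 0 0;0 -4 0 0 0 0 0;0 -3 0 0 0 0 0"}}

```text
clock: 22.75
eef_pos: [396.4, -216.8, 186.1]
tcp_rot: [-1.571, 0.001, 0.004]
contact_force: [-0.1, -0.8, -0.1]
opening: 1.001
```

```bash
python3 -c "
from h import *
np.set_printoptions(precision=1,suppress=True)
s=r.sense();E=ext('wrist',s);a=r.grab_frame('wrist');cv2.imwrite('pics/a8.png',a);c=r.grab_frame('side');cv2.imwrite('pics/c8.png',c);b=r.grab_frame('scene');cv2.imwrite('pics/b8.png',b)
for a,E,z in((a,E,76),(b,ext('scene'),76),(c,ext('side'),76),(c,ext('side'),122)):
  g=a.max(2);m=((g<45)*255).astype(np.uint8);n,l,st,ce=cv2.connectedComponentsWithStats(m)
  for i in range(1,n):
    if 100<st[i,4]<9000:print(st[i],ce[i],atz(E,*ce[i],z))
  print()"
```

```text
[ 286  162   61   62 2896] [316.1 192.7] [ 395.6 -219.8   76. ]
[606 271  27  11 143] [616.7 276.5] [483.3  84.6  76. ]
[564 284  35  42 486] [577.7 303.1] [516.1  54.7  76. ]

[363 100  37  26 378] [380.2 112.8] [388.5 518.7  76. ]
[ 197  156   48   52 1039] [218.7 179.2] [ 215.6 -136.3   76. ]
[531 170  29  29 346] [547.5 185.6] [1032.   607.6   76. ]
[224 218  19  18 255] [233.2 226.1] [ 407.3 -225.1   76. ]
[149 258  16  17 139] [157.7 267.8] [ 367.8 -467.8   76. ]
[189 308  38  47 298] [202.3 334.3] [ 622.3 -494.6   76. ]

[248  92  37  22 164] [263.4 105.3] [550.5 596.8  76. ]
[300 160  16  14 179] [307.7 166.8] [623.9 216.4  76. ]
[230 222  35  36 617] [249.1 240.2] [396.1 -26.9  76. ]
[251 261  13  24 158] [257.6 274.5] [ 399.  -144.4   76. ]
[252 290  23  22 403] [263.4 300.4] [ 399.6 -223.2   76. ]
[349 334  15  15 121] [355.7 342. ] [ 580.9 -388.6   76. ]

[248  92  37  22 164] [263.4 105.3] [543.3 528.3 122. ]
[300 160  16  14 179] [307.7 166.8] [613.2 166.3 122. ]
[230 222  35  36 617] [249.1 240.2] [396.4 -65.2 122. ]
[251 261  13  24 158] [257.6 274.5] [ 399.2 -177.1  122. ]
[252 290  23  22 403] [263.4 300.4] [ 399.7 -252.1  122. ]
[349 334  15  15 121] [355.7 342. ] [ 572.3 -409.5  122. ]
```

>>> {"fn": "apply_moves", "kwargs": {"plan": "0 -5 0 0 0 0 0;0 -5 0 0 0 0 0;0 -2 0 0 0 0 0;2.2 0 3.9 0 0 0 0;2.2 0 3.9 0 0 0 0;2.2 0 3.9 0 0 0 0;2.2 0 3.9 0 0 0 0;2.2 0 3.9 0 0 0 0;2.2 0 3.9 0 0 0 0;2.2 0 3.9 0 0 0 0;2.2 0 3.9 0 0 0 0;2.2 0 3.9 0 0 0 0;2.2 0 3.9 0 0 0 0;0 0 0 0 0 0 0"}}

```text
clock: 24.3
eef_pos: [618.3, 188.7, 283.7]
tcp_rot: [-1.571, 0.024, -0.002]
contact_force: [1.7, 0.0, 0.4]
opening: 1.001
```

```bash
python3 -c "
from h import *
np.set_printoptions(precision=1,suppress=True)
s=r.sense();E=ext('wrist',s);a=r.grab_frame('wrist');cv2.imwrite('pics/a9.png',a)
print(proj(E,[617,177,122]))
g=a.max(2);m=((g<45)*255).astype(np.uint8);n,l,st,ce=cv2.connectedComponentsWithStats(m)
for i in range(1,n):
  if 300<st[i,4]:print(st[i],ce[i],atz(E,*ce[i],122))
cv2.imwrite('pics/a9v.png',cv2.resize(a[60:330,150:490],None,fx=2,fy=2))"
```

```text
[308.6 180.6]
[  456     0   184   207 13767] [534.2 122.5] [556.2 407.4 122. ]
[ 587    0   53   54 1780] [619.9  26.6] [469.9 467.7 122. ]
[ 284  152   50   52 1898] [308.7 177.5] [613.5 177.1 122. ]
[   40   249   558   151 36549] [319.9 354. ] [855.2 189.2 122. ]
```

View pics/a9v.png

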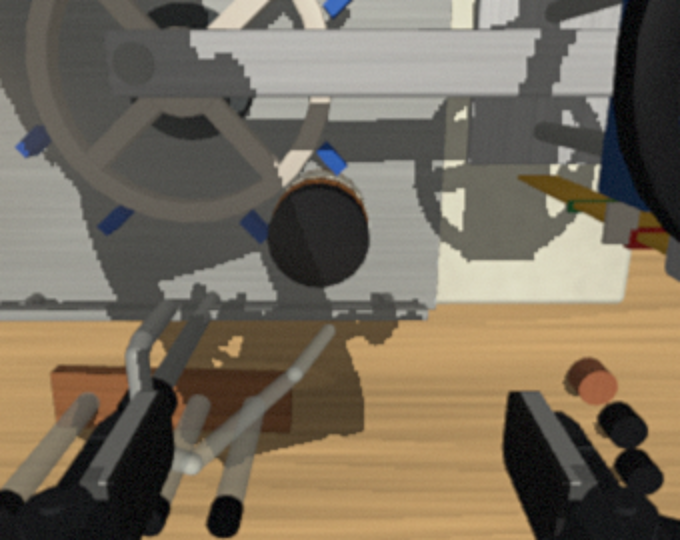

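```bash
python3 -c "
from h import *
import itertools
np.set_printoptions(precision=1,suppress=True)
s=r.sense();E=ext('wrist',s);S=ext('scene');D=ext('side')
w={'joint':(245,291),'tip':(316,225),'mid':(297.5,246.5),'l1':(218,235),'l2':(252,210),'l1b':(232,212),'bk':(228,255)}
d={'clamp':(334.4,156.9),'upR':(340.6,150),'L':(323.4,159.4),'Lb':(324.4,171.9),'pbot':(334,195)}
for a,b in itertools.product(w,d):
  X,e=tri([(E,*w[a]),(D,*d[b])])
  if max(e)<4 and -10<X[2]<260:print(a,b,X,np.array(e),(proj(S,X)-[265,85])*3.5)
for z in(122,160,190,205):print(z,atz(E,316,225,z),atz(E,245,291,z))
"
```

```text
joint upR [700.4 119.  202.3] [2.8 0.8] [407.6 361.8]
tip L [666.9 182.5 124.1] [0.5 0.2] [413.8 361.1]
l1 L [644.5  99.  199. ] [1.  0.3] [340.9 342.6]
l2 Lb [648.  114.1 135.2] [3.4 1.2] [350.  383.7]
l2 pbot [674.6  93.7  52.2] [0. 0.] [351.1 469.9]
l1b Lb [643.9  97.6 151.1] [3.2 1.1] [335.5 379.8]
l1b pbot [668.8  73.1  74.3] [0.3 0.1] [333.1 464.8]
122 [667.2 182.4 122. ] [754.8  94.8 122. ]
160 [651.  182.9 160. ] [727.7 106.2 160. ]
190 [638.1 183.3 190. ] [706.3 115.2 190. ]
205 [631.7 183.5 205. ] [695.6 119.7 205. ]
```

```bash
python3 -c "
from h import *
np.set_printoptions(precision=1,suppress=True)
s=r.sense();E=ext('wrist',s);S=ext('scene');D=ext('side')
for v in (430,445):
  print(tri([(E,316,225),(S,265+435/3.5,85+v/3.5)]))
print(tri([(E,297.5,246.5),(S,265+432/3.5,85+390/3.5)]))
for X in([698,181,50],[700,165,100],[667,182,124]):print((proj(S,X)-[265,85])*3.5,(proj(D,X)-[225,75])*3.2)
"
```

```text
(array([699.2, 182.9,  50.7]), [np.float64(1.4896043577951672), np.float64(0.6430454071070478)])
(array([704.8, 181.5,  34.7]), [np.float64(0.29004707208107844), np.float64(0.12947961935222926)])
(array([697.2, 163.9, 122.7]), [np.float64(3.7451298374834425), np.float64(1.4081748550548965)])
[430.4 431.4] [346.1 321.2]
[427.5 408.2] [352.6 293.9]
[413.6 361.6] [314.7 270.7]
```

>>> {"fn": "apply_moves", "kwargs": {"plan": "-0.4 0 -1.1 0 0 -1.4 0;-0.2 3.5 0 0 0 0 0;-0.2 3.5 0 0 0 0 0;-0.2 3.5 0 0 0 0 0;-0.2 3.5 0 0 0 0 0;0 0 0 0 0 0 0;0 0 0 0 0 0 0"}}

```text
clock: 25.05
eef_pos: [598.6, 167.6, 133.0]
tcp_rot: [-1.578, 0.01, -0.005]
contact_force: [-0.1, 0.6, 0.6]
opening: 1.001
```

```bash
python3 -c "
from h import *
np.set_printoptions(precision=1,suppress=True)
s=r.sense();E=ext('wrist',s);a=r.grab_frame('wrist');cv2.imwrite('pics/a10.png',a)
g=a.max(2);m=((g<45)*255).astype(np.uint8);n,l,st,ce=cv2.connectedComponentsWithStats(m)
for i in range(1,n):
  if 1000<st[i,4]:print(st[i],ce[i],atz(E,*ce[i],122))"
```

```text
[ 291  217   90   92 6465] [334.9 263.2] [609.8 176.7 122. ]
[   40   256   558   144 35468] [318.9 356.1] [682.3 166.8 122. ]
```

>>> {"fn": "apply_moves", "kwargs": {"plan": "1.3 0 0.9 0 0 -0.5 0;0 1.6 0 0 0 0 0;0 1.4 0 0 0 0 0;0 0 0 0 0 0 0;0 0 0 0 0 0 0"}}

```text
clock: 25.6
eef_pos: [616.1, 177.8, 105.3]
tcp_rot: [-1.576, -0.007, -0.005]
contact_force: [-0.2, 0.1, -0.6]
opening: 0.999
```

>>> {"fn": "apply_moves", "kwargs": {"plan": "-0.2 0.7 0 0 0 0.3 0;-0.1 0.6 0 0 0 0 0;0 0 0 0 0 0 0;0 0 0 0 0 0 0.5;0 0 0 0 0 0 1;0 0 0 0 0 0 1;0 0 0 0 0 0 1;0 0 0 0 0 0 1", "squeeze": 45}}

```text
clock: 26.4
eef_pos: [612.9, 177.7, 92.0]
tcp_rot: [-1.576, -0.002, -0.005]
contact_force: [0.2, 0.3, -2.3]
opening: 0.64
```

>>> {"fn": "apply_moves", "kwargs": {"plan": "0 -2 0 0 0 0 1;0 -4 0 0 0 0 1;0 -4 0 0 0 0 1;0 -4 0 0 0 0 1;0 -4 0 0 0 0 1;0 -3 0 0 0 0 1;-1.2 0 -3.9 0 0 0 1;-1.2 0 -3.9 0 0 0 1;-1.2 0 -3.9 0 0 0 1;-1.2 0 -3.9 0 0 0 1;-1.2 0 -3.9 0 0 0 1;-1.2 0 -3.9 0 0 0 1;-1.2 0 -3.9 0 0 0 1;-1.2 0 -3.9 0 0 0 1;-1.2 0 -3.9 0 0 0 1;-1.2 0 -3.9 0 0 0 1;0 0 0 0 0 0 1"}}

```text
clock: 28.1
eef_pos: [483.9, -223.7, 311.1]
tcp_rot: [-1.578, -0.0, -0.0]
contact_force: [-0.5, 0.5, -1.3]
opening: 0.639
```

```bash
cat >> h.py <<'E'
def caps(name,z,lo=100,hi=9000):
    s=r.sense();E=ext(name,s);a=r.grab_frame(name);g=a.max(2)
    n,l,st,ce=cv2.connectedComponentsWithStats(((g<45)*255).astype(np.uint8))
    for i in range(1,n):
        if lo<st[i,4]<hi:print(name,st[i],ce[i].round(1),atz(E,*ce[i],z).round(1))
    return a
E
python3 -c "
from h import *
print(r.sense()['opening'],r.sense()['contact_force'])
caps('wrist',76,1000);caps('side',76)"
```

```text
0.6386195827540425 [-0.49514666  0.53166455 -1.34810402]
wrist [ 303   72   44   47 1084] [329.8  97. ] [ 401.3 -212.6   76. ]
side [ 266  170   38   70 1290] [287.7 202.1] [528.6  82.8  76. ]
side [253 290  22  22 396] [263.6 300.4] [ 400.  -223.1   76. ]
side [349 335  15  14 122] [355.7 341.9] [ 580.9 -388.4   76. ]
```

>>> {"fn": "apply_moves", "kwargs": {"plan": "0 4 0.1 0 0 0 1;0 4.5 0 0 0 0 1;-0.1 4.5 0 0 0 0 1;-0.1 4.5 0 0 0 0 1;-0.1 3.5 0 0 0 0 1;-0.1 2 0 0 0 0 1;0 0 0 0 0 0 1;0 0 0 0 0 0 1"}}

```text
clock: 29.0
eef_pos: [487.5, -212.0, 76.0]
tcp_rot: [-1.575, -0.008, 0.009]
contact_force: [1.5, 0.4, -1.2]
opening: 0.64
```

>>> {"fn": "apply_moves", "kwargs": {"plan": "0 1.3 -0.3 0 0 0.3 1;0 0.9 -0.2 0 0 0 1;0 0.4 0 0 0 0 1;0 0 0 0 0 0 1;0 0 0 0 0 0 1"}}

```text
clock: 29.5
eef_pos: [491.2, -218.0, 51.9]
tcp_rot: [-1.578, -0.008, 0.01]
contact_force: [-0.3, -0.4, -1.0]
opening: 0.647
```

>>> {"fn": "apply_moves", "kwargs": {"plan": "0 0.4 0 0 0 0.3 1;0 0.2 0 0 0 0 1;0 0 0 0 0 0 1;0 0 0 0 0 0 0.3;0 0 0 0 0 0 0;0 0 0 0 0 0 0;0 0 0 0 0 0 0;0 -3 0 0 0 0 0;0 -4.5 0 0 0 0 0;0 -4.5 0 0 0 0 0;0 -4.5 0 0 0 0 0;0 -3.5 0 0 0 0 0;0 0 0 0 0 0 0"}}

```text
clock: 30.8
eef_pos: [490.3, -216.6, 253.9]
tcp_rot: [-1.578, -0.003, 0.01]
contact_force: [0.5, -0.5, -0.5]
opening: 1.003
```

```bash
python3 -c "
from h import *
a=caps('wrist',76,800);c=caps('side',76);b=caps('scene',76)
S=ext('scene');D=ext('side')
f=lambda i,w,h:cv2.resize(i,(w,h),interpolation=cv2.INTER_CUBIC)
cv2.imwrite('pics/m3.png',np.vstack([np.hstack([f(b[210:360,130:280],400,300)[:,:],f(c[270:400,230:400],400,300)]),np.hstack([f(c[110:240,225:360],400,300),f(b[110:240,260:390],400,300)])]))
cv2.imwrite('pics/b11.png',b);cv2.imwrite('pics/c11.png',c)"
```

```text
wrist [ 293   61   53   55 1678] [322.8  91.7] [ 402.6 -215.3   76. ]
wrist [ 294  151   49   49 1850] [318.4 175.5] [ 492.  -218.9   76. ]
wrist [ 108  198   91   48 1026] [140.4 223.6] [ 554.8 -433.2   76. ]
side [271 190  36  39 714] [290.4 209.4] [529.7  52.2  76. ]
side [289 230  16  27 205] [298.2 244.4] [521.5 -79.6  76. ]
side [291 280  22  22 388] [301.3 290.5] [ 495.1 -222.3   76. ]
side [253 290  22  22 395] [263.6 300.4] [ 400.1 -223.2   76. ]
side [349 335  15  14 122] [355.6 342. ] [ 580.7 -388.5   76. ]
scene [363 100  37  26 375] [380.3 112.8] [388.6 518.9  76. ]
scene [ 214  155   50   57 1176] [236.5 181. ] [265.6 -99.7  76. ]
scene [531 170  29  29 345] [547.5 185.5] [1032.   607.7   76. ]
scene [224 218  19  18 250] [233.3 226.1] [ 407.6 -224.8   76. ]
scene [243 235  20  19 288] [252.8 243.7] [ 501.4 -224.8   76. ]
scene [149 258  16  17 138] [157.8 267.8] [ 367.9 -467.8   76. ]
scene [189 308  38  47 297] [202.4 334.3] [ 622.4 -494.4   76. ]
```

View pics/m3.png

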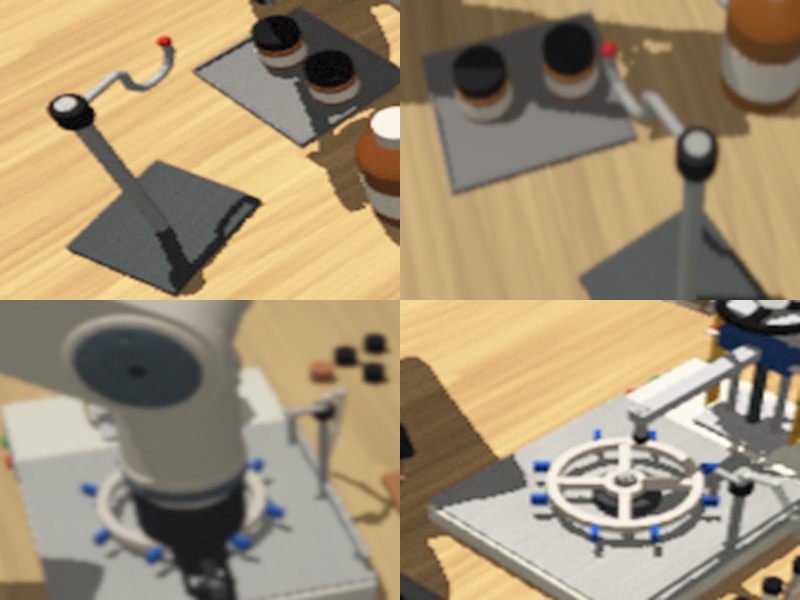

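>>> {"fn": "apply_moves", "kwargs": {"plan": "0 -3 0 0 8.4 0 0;0 -3 0 0 8.4 0 0;0 0 0 0 8.4 0 0;0 0 0 0 8.4 0 0;0 0 0 0 8.4 0 0;0 0 0 0 8.4 0 0;0 0 0 0 8.4 0 0;0 0 0 0 8.4 0 0;0 0 0 0 8.4 0 0;0 0 0 0 8.4 0 0;0 0 0 0 6 0 0;0 0 0 0 0 -8 0;0 0 0 0 0 -8 0;0 0 0 0 0 -8 0;0 0 0 0 0 -8 0;0 0 0 0 0 0 0"}}

```text
clock: 32.55
eef_pos: [475.0, -212.3, 276.9]
tcp_rot: [-1.632, -0.564, -1.573]
contact_force: [0.0, -1.0, 0.4]
opening: 0.999
```

```bash
python3 -c "
from h import *
np.set_printoptions(precision=3,suppress=True)
s=r.sense();print(s['qpos'],s['eef_pos'],s['tcp_rot'])
S=ext('scene');D=ext('side')
def T(p,q):print(tri([(S,130+p[0]/2.667,210+p[1]/2),(D,230+(q[0]-400)/2.353,270+q[1]/2.308)]))
T((164,41),(608,49));T((145,88),(636,112));T((118,75),(652,98));T((68,105),(697,140))
print(atz(S,191.5,230.5,311),atz(D,318.4,291.2,311))
for p in((157,160),(261,202),(178,294),(68,247)):print('base',atz(S,130+p[0]/2.667,210+p[1]/2,10))
"
```

```text
[-0.063  0.162  1.909 -0.618  1.182  0.23 ] [ 475.046 -212.277  276.897] [-1.632 -0.564 -1.573]
(array([ 503.453, -378.456,  304.616]), [np.float64(0.6364167137637845), np.float64(0.8145414448989913)])
(array([ 515.747, -418.768,  262.501]), [np.float64(1.4986890058384188), np.float64(1.9186031959452656)])
(array([ 522.517, -436.182,  314.331]), [np.float64(0.7037861305930109), np.float64(0.9079492755385119)])
(array([ 540.38 , -489.166,  333.518]), [np.float64(1.178224430238902), np.float64(1.5329271838479022)])
[ 509.438 -381.401  311.   ] [ 502.171 -380.648  311.   ]
base [ 450.981 -437.848   10.   ]
base [ 586.093 -398.753   10.   ]
base [ 630.105 -535.798   10.   ]
base [ 495.548 -577.144   10.   ]
```

```bash
cat > k.py <<'E'
from h import *
from scipy.optimize import least_squares
C=np.array([[0,0,-1],[-1,0,0],[0,1,0.]])  # cols: tool x,y,z in flange
def Rz(a):return Ro.from_euler('z',a).as_matrix()
def Ry(a):return Ro.from_euler('y',a).as_matrix()
def fk(q,p):
    a1,d1,L2,L3,e,L6=p
    pl=np.array([a1+L2*np.sin(q[1])+L3*np.sin(q[1]+q[2])+e*np.cos(q[1]+q[2]),0,d1+L2*np.cos(q[1])+L3*np.cos(q[1]+q[2])-e*np.sin(q[1]+q[2])])
    R=Rz(q[0])@Ry(q[1]+q[2])@Rz(q[3])@Ry(q[4])@Rz(q[5])
    return Rz(q[0])@pl+L6*R[:,2],R@C
C=np.array([[0,0,-1],[-1,0,0],[0,1,0]],float)
E
python3 - <<'E'
from k import *
np.set_printoptions(precision=3,suppress=True)
D=[([1.1246,.35363,1.63414,0,1.15522,-.0024],[268.15,564.01,230.57],[-1.5722,0,-.4438])]
s=r.sense();D.append((s['qpos'],s['eef_pos'],s['tcp_rot']))
for q,p,o in D:
    print(fk(q,[0]*6)[1]);print(Ro.from_euler('xyz',o).as_matrix())
for a1 in(0,):
  f=lambda v:np.concatenate([(fk(q,[a1,v[0],v[1],v[2],0,v[3]])[0]-p) for q,p,o in D])
  S=least_squares(f,[200,500,500,300]);print(S.x,S.fun)
E
```

```text
[[ 0.903 -0.001  0.429]
 [-0.429 -0.001  0.903]
 [-0.    -1.    -0.001]]
[[ 0.903 -0.001  0.429]
 [-0.429 -0.001  0.903]
 [ 0.    -1.    -0.001]]
[[-0.001 -0.062  0.998]
 [-0.845 -0.533 -0.035]
 [ 0.534 -0.844 -0.052]]
[[-0.001 -0.062  0.998]
 [-0.845 -0.533 -0.035]
 [ 0.534 -0.844 -0.052]]
[195.026 596.459 457.349 339.528] [ 1.235 -0.881 -0.745  0.349  0.178  0.745]
```

```bash
cat >> k.py <<'E'
P=[0,195.03,596.46,457.35,0,339.53]
LO=np.array([-2.63,-.92,.06,-1.3,0,-3.02]);HI=np.array([2.63,2.1,2.66,4.44,2.69,3.02])
def ik(p,R,q0):
    def f(q):
        x,M=fk(q,P);return np.concatenate([(x-p)/100,(M@R.T-np.eye(3)).ravel()])
    S=least_squares(f,np.clip(q0,LO+.01,HI-.01),bounds=(LO,HI),max_nfev=200);return S.x,np.linalg.norm(S.fun)
seat=np.array([514.5,-404,266.]);hx=np.array([.28,-.96,0.]);hx/=np.linalg.norm(hx)
def final(daz,beta,gam,sg,up=0,back=0):
    az=np.arctan2(hx[1],hx[0])+np.radians(daz);b=np.radians(beta)
    hd=np.array([np.cos(az),np.sin(az),0]);y=hd*np.cos(b)-np.array([0,0,np.sin(b)])
    left=np.array([-np.sin(az),np.cos(az),0]);upv=np.cross(y,left)*1.0
    if upv[2]<0:upv=-upv
    g=np.radians(gam);c=np.cos(g)*left+np.sin(g)*upv
    cen=seat+np.array([0,0,up])-back*hx-73*upv
    z=sg*c;R=np.column_stack([np.cross(y,z),y,z]);return cen-79*c+19*y,R,cen
E
python3 - <<'E'
from k import *
np.set_printoptions(precision=2,suppress=True)
seeds=[[-.3,.2,2.3,q4,q5,q6] for q4 in(-1,.5,2.5,3.8) for q5 in(.5,1.5) for q6 in(-2,0,2)]
for gam in(0,90,180):
  for sg in(1,-1):
    for daz in(0,25):
      for beta in(0,20):
        p,R,c=final(daz,beta,gam,sg)
        sol=[]
        for s in seeds:
          q,e=ik(p,R,s)
          if e<2e-2 and not any(np.abs(q-t).max()<.1 for t in sol):sol.append(q)
        print(gam,sg,daz,beta,p.round(0),[t for t in sol])
E
```

```text
0 1 0 0 [ 444. -444.  193.] [array([-0.33,  0.7 ,  2.48,  4.1 ,  1.59,  1.6 ])]
0 1 0 20 [ 437. -419.  191.] [array([-0.31,  0.4 ,  2.45,  4.23,  1.07,  1.29])]
0 1 25 0 [ 468. -470.  193.] [array([-0.72,  0.71,  2.57,  3.27,  1.71,  1.59])]
0 1 25 20 [ 450. -451.  191.] [array([-0.72,  0.37,  2.54,  3.29,  0.99,  1.53])]
0 -1 0 0 [ 444. -444.  193.] [array([-0.33,  0.7 ,  2.48,  4.1 ,  1.59, -1.54])]
0 -1 0 20 [ 437. -419.  191.] [array([-0.31,  0.4 ,  2.45,  4.23,  1.07, -1.85])]
0 -1 25 0 [ 468. -470.  193.] [array([-0.72,  0.71,  2.57,  3.27,  1.71, -1.55])]
0 -1 25 20 [ 450. -451.  191.] [array([-0.72,  0.37,  2.54,  3.29,  0.99, -1.61])]
90 1 0 0 [ 520. -422.  114.] []
90 1 0 20 [ 505. -371.  117.] [array([-0.16,  0.61,  2.36,  4.34,  1.15,  2.97])]
90 1 25 0 [ 527. -418.  114.] [array([-0.49,  0.93,  2.51,  3.52,  1.85, -3.02])]
90 1 25 20 [ 492. -378.  117.] []
90 -1 0 0 [ 520. -422.  114.] [array([-0.22,  0.89,  2.31,  4.21,  1.6 ,  0.05])]
90 -1 0 20 [ 505. -371.  117.] [array([-0.16,  0.61,  2.36,  4.34,  1.15, -0.17])]
90 -1 25 0 [ 527. -418.  114.] [array([-0.49,  0.93,  2.51,  3.51,  1.85,  0.11])]
90 -1 25 20 [ 492. -378.  117.] [array([-0.46,  0.59,  2.59,  3.53,  1.26,  0.02])]
180 1 0 0 [ 596. -400.  193.] [array([-0.15,  0.73,  2.17,  4.29,  1.47, -1.78])]
180 1 0 20 [ 588. -375.  191.] []
180 1 25 0 [ 586. -366.  193.] [array([-0.3 ,  0.7 ,  2.45,  3.7 ,  1.58, -1.56])]
180 1 25 20 [ 569. -347.  191.] [array([-0.29,  0.41,  2.43,  3.79,  0.97, -1.77])]
180 -1 0 0 [ 596. -400.  193.] [array([-0.15,  0.73,  2.17,  4.29,  1.47,  1.36])]
180 -1 0 20 [ 588. -375.  191.] []
180 -1 25 0 [ 586. -366.  193.] [array([-0.3 ,  0.7 ,  2.45,  3.7 ,  1.58,  1.58])]
180 -1 25 20 [ 569. -347.  191.] [array([-0.29,  0.41,  2.43,  3.79,  0.97,  1.37])]
```

>>> {"fn": "apply_moves", "kwargs": {"plan": "0 0 0 0 0 8 0.2;0 0 0 0 0 8 0.4;0 0 0 0 0 8 0.5;0 0 0 3 0 8 0.5;-4.5 0 0 0 0 0 0.5;-4.5 0 0 0 0 0 0.5;-4.5 0 0 0 0 0 0.5;-4.5 0 0 0 0 0 0.5;-4.5 0 0 0 0 0 0.5;-4.5 0 0 0 0 0 0.5;-4 0 0 0 0 0 0.5;0 0 0 0 0 0 0.5"}}

```text
clock: 33.75
eef_pos: [486.8, 97.9, 277.4]
tcp_rot: [-1.571, 0.047, -1.613]
contact_force: [-0.5, -0.9, 0.0]
opening: 0.502
```

```bash
python3 - <<'E'
from h import *
np.set_printoptions(precision=1,suppress=True)
s=r.sense();print(s['eef_pos'],s['tcp_rot'],s['opening'])
for n in('wrist','scene'):
    E=ext(n,s);a=r.grab_frame(n);cv2.imwrite(f'pics/{n}20.png',a)
    h=cv2.cvtColor(a,cv2.COLOR_BGR2HSV);m=cv2.inRange(h,(105,130,50),(130,255,255))
    k,l,st,ce=cv2.connectedComponentsWithStats(m)
    for i in range(1,k):
        if st[i,4]>12:
            X=atz(E,*ce[i],80);d=X[:2]-[536,100];print(n,st[i],X[:2],np.hypot(*d).round(0),np.degrees(np.arctan2(d[1],d[0])).round(0))
E
```

```text
[486.8  97.9 277.4] [-1.6  0.  -1.6] 0.5020339138191791
wrist [393  91   9  14  72] [576.9 186.4] 96.0 65.0
wrist [309  92  15  16 114] [487.8 187.1] 100.0 119.0
wrist [271 133  15  15 107] [441.8 144.6] 104.0 155.0
wrist [420 132  18  15 160] [615.5 138.9] 88.0 26.0
wrist [275 202  14  16 101] [438.9  58.9] 105.0 -157.0
wrist [416 202  14  15  90] [613.5  52.5] 91.0 -32.0
wrist [311 235  14  15 120] [481.2  13.3] 103.0 -122.0
wrist [378 236  14  14 101] [568.1   9. ] 97.0 -71.0
scene [395   2  11   5  17] [-103.9 1288.4] 1350.0 118.0
scene [364 120  28  23 247] [451.7 426. ] 337.0 104.0
scene [358 181   5   4  16] [572.6 182.4] 90.0 66.0
scene [303 194   5   5  23] [483.1  12.3] 102.0 -121.0
scene [358 195   5   4  18] [614.4 135.2] 86.0 24.0
scene [322 208   3   7  15] [567.7   8.8] 97.0 -71.0
scene [342 208   2   7  14] [613.3  51.2] 91.0 -32.0
```

>>> {"fn": "apply_moves", "kwargs": {"plan": "-0.4 0 -1.9 0 0 -2.7 0.5;0 0 -1.9 0 0 0 0.5;0 4 0 0 0 0 0.5;0 4 0 0 0 0 0.5;0 4 0 0 0 0 0.5;0 2.5 0 0 0 0 0.5;0 0 0 0 0 0 0.5;0 0 0 0 0 0 0.5"}}

```text
clock: 34.65
eef_pos: [449.5, 89.5, 127.7]
tcp_rot: [-1.572, 0.003, -1.627]
contact_force: [0.8, -0.5, -0.4]
opening: 0.498
```

```bash
python3 - <<'E'
from h import *
np.set_printoptions(precision=1,suppress=True)
s=r.sense();print(s['eef_pos'],s['tcp_rot'],s['opening'])
E=ext('wrist',s);a=r.grab_frame('wrist')
cv2.imwrite('pics/w21.png',a)
h=cv2.cvtColor(a,cv2.COLOR_BGR2HSV);m=cv2.inRange(h,(105,130,50),(130,255,255))
k,l,st,ce=cv2.connectedComponentsWithStats(m)
for i in range(1,k):
    if st[i,4]>30:print(st[i],atz(E,*ce[i],80)[:2])
G=atz(E,320,270,80);print(G,proj(E,[449,102,88]),proj(E,[443,102,88]),proj(E,[455,102,88]))
cv2.imwrite('pics/w21v.png',cv2.resize(a,(640,400)))
E
```

```text
[449.5  89.5 127.7] [-1.6  0.  -1.6] 0.49844495564967795
[493  47  48  35 859] [573.6 184.6]
[358  51  32  34 561] [488.3 187. ]
[557 124  30  30 640] [615.9 139.3]
[289 130  28  29 417] [442.5 144.3]
[295 243  24  32 438] [439.3  59.1]
[353 296  13  26 221] [477.6  10.9]
[464 299  23  20 212] [570.3   7.3]
[448.6  49.1  80. ] [316.4 208.7] [307.5 209.1] [325.3 208.2]
```

View pics/w21v.png

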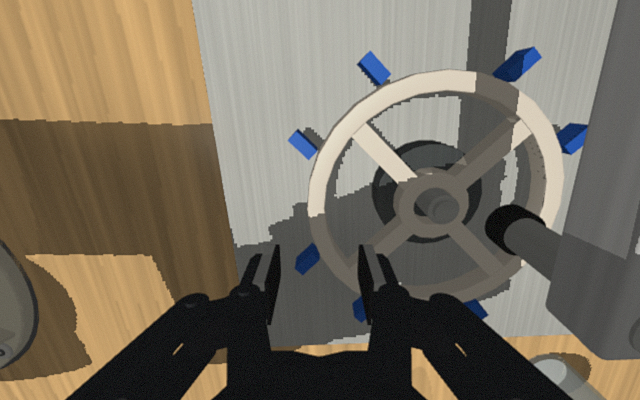

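>>> {"fn": "apply_moves", "kwargs": {"plan": "-1.2 0 0 0 -0.8 0 0.5;0 2.2 0 0 0 0 0.5;0 2 0 0 0 0 0.5;0 1.2 0 0 0 0 0.5;0 0 0 0 0 0 0.5;0 0 0 0 0 0 0.5"}}

```text
clock: 35.3
eef_pos: [453.2, 105.2, 79.9]
tcp_rot: [-1.565, 0.007, -1.61]
contact_force: [0.2, 0.5, -0.6]
opening: 0.5
```

>>> {"fn": "apply_moves", "kwargs": {"plan": "0.2 1 -0.3 0 0 0 0.5;0 0.7 -0.1 0 0 0 0.5;0 0 0 0 0 0 0.5;0 0 0 0 0 0 0.5", "squeeze": 110}}

```text
clock: 35.7
eef_pos: [450.7, 103.9, 63.4]
tcp_rot: [-1.561, 0.008, -1.61]
contact_force: [0.2, 0.3, -0.3]
opening: 0.5
```

>>> {"fn": "apply_moves", "kwargs": {"plan": "0 0 0 0 0 0 0.8;0 0 0 0 0 0 1;0 0 0 0 0 0 1;0 0 0 0 0 0 1;0 0 0 0 0 0 1;0 -0.6 0 0 0 0 1;0 -0.8 0 0 0 0 1;0 -0.8 0 0 0 0 1", "squeeze": 110}}

```text
clock: 36.5
eef_pos: [449.5, 103.4, 86.2]
tcp_rot: [-1.564, 0.008, -1.611]
contact_force: [-1.1, 0.4, -0.9]
opening: 0.102
```

>>> {"fn": "apply_moves", "kwargs": {"plan": "0 -1 0 0 0 0 1;0 -1.2 0 0 0 0 1;0 -0.6 0 0 0 0 1;0 0 0 0 0 0 1"}}

```text
clock: 36.9
eef_pos: [450.3, 103.3, 118.8]
tcp_rot: [-1.561, 0.009, -1.611]
contact_force: [-0.7, -0.4, -3.4]
opening: 0.095
```

```bash
python3 - <<'E'
from h import *
np.set_printoptions(precision=1,suppress=True)
s=r.sense();print(s['eef_pos'],s['tcp_rot'],s['contact_force'],s['wrist_torque'])
z=s['eef_pos'][2]+19
B={}
for n in('wrist','scene','side'):
    E=ext(n,s);a=r.grab_frame(n);cv2.imwrite(f'pics/{n}22.png',a)
    h=cv2.cvtColor(a,cv2.COLOR_BGR2HSV);m=cv2.inRange(h,(105,130,50),(130,255,255))
    k,l,st,ce=cv2.connectedComponentsWithStats(m)
    B[n]=[(E,*ce[i]) for i in range(1,k) if 10<st[i,4]<900]
    if n=='wrist':
        for o in B[n]:print(o[1:],atz(*o,z)[:2])
for o in B['wrist']:
    for n in('scene','side'):
        for p in B[n]:
            X,e=tri([o,p])
            if max(e)<2 and 40<X[2]<200:print(n,X,np.hypot(*(X[:2]-[528,99])))
E
```

```text
[450.3 103.3 118.8] [-1.6  0.  -1.6] [-0.7 -0.4 -3.4] [-0.   0.2  0. ]
(np.float64(300.5614973262032), np.float64(200.77272727272728)) [443.9 142.7]
(np.float64(311.04100227790434), np.float64(338.91571753986335)) [444.9  63.7]
```

```bash
cat > lug.py <<'E'
from h import *
def lugs(n,s,area=15):
    E=ext(n,s);a=r.grab_frame(n);cv2.imwrite(f'pics/lug_{n}_{s["clock"]:.2f}.png',a)
    h=cv2.cvtColor(a,cv2.COLOR_BGR2HSV);m=cv2.inRange(h,(105,130,50),(130,255,255))
    k,l,st,ce=cv2.connectedComponentsWithStats(m)
    return [(E,*ce[i],st[i,4]) for i in range(1,k) if st[i,4]>area]
E
python3 - <<'E'
from lug import *
np.set_printoptions(precision=1,suppress=True)
s=r.sense();B={n:lugs(n,s,8) for n in('wrist','scene','side')}
for n in B:print(n,[np.round(o[1:],0).tolist() for o in B[n]])
# expected level wheel
T=Ro.from_euler('xyz',s['tcp_rot']).as_matrix()
for dr in(0,10,20):
    R=T@Ro.from_rotvec([np.radians(dr),0,0]).as_matrix();g=s['eef_pos']-19*T[:,1];c=g+79*R[:,2]
    print(dr,'centre',c)
    for n in('wrist','scene','side'):
        E=ext(n,s);print(n,[proj(E,c+97*(np.cos(a)*R[:,2]-np.sin(a)*R[:,0]*-1)).round(0).tolist() for a in np.radians([26.5,63.5,116.5,153.5,-26.5,-63.5,-116.5,-153.5])])
E
```

```text
wrist [[407.0, 94.0, 1371.0], [610.0, 94.0, 2131.0], [300.0, 201.0, 748.0], [311.0, 339.0, 437.0]]
scene [[400.0, 4.0, 17.0], [378.0, 131.0, 250.0], [305.0, 171.0, 18.0], [361.0, 172.0, 16.0], [304.0, 186.0, 20.0], [322.0, 200.0, 16.0], [343.0, 200.0, 22.0]]
side [[273.0, 119.0, 180.0], [317.0, 189.0, 18.0], [257.0, 200.0, 10.0], [305.0, 202.0, 22.0], [275.0, 208.0, 19.0]]
0 centre [528.3  99.9 137.2]
wrist [[623.0, 344.0], [524.0, 401.0], [378.0, 401.0], [303.0, 344.0], [690.0, 193.0], [626.0, 89.0], [408.0, 89.0], [300.0, 192.0]]
scene [[344.0, 199.0], [323.0, 199.0], [305.0, 184.0], [306.0, 170.0], [363.0, 184.0], [362.0, 170.0], [343.0, 157.0], [325.0, 157.0]]
side [[317.0, 188.0], [306.0, 202.0], [275.0, 208.0], [257.0, 200.0], [311.0, 168.0], [294.0, 161.0], [265.0, 166.0], [253.0, 179.0]]
10 centre [527.   99.8 150.9]
wrist [[680.0, 396.0], [547.0, 441.0], [379.0, 412.0], [304.0, 342.0], [780.0, 219.0], [684.0, 87.0], [411.0, 88.0], [301.0, 191.0]]
scene [[343.0, 193.0], [323.0, 194.0], [304.0, 183.0], [306.0, 170.0], [363.0, 178.0], [362.0, 165.0], [343.0, 155.0], [325.0, 157.0]]
side [[316.0, 181.0], [304.0, 197.0], [274.0, 206.0], [257.0, 200.0], [310.0, 161.0], [293.0, 156.0], [265.0, 165.0], [253.0, 179.0]]
20 centre [523.3  99.8 164.2]
wrist [[750.0, 471.0], [569.0, 492.0], [378.0, 423.0], [305.0, 340.0], [911.0, 261.0], [756.0, 85.0], [411.0, 88.0], [302.0, 191.0]]
scene [[342.0, 185.0], [322.0, 189.0], [304.0, 181.0], [306.0, 170.0], [361.0, 170.0], [361.0, 160.0], [343.0, 154.0], [325.0, 157.0]]
side [[313.0, 174.0], [302.0, 192.0], [273.0, 205.0], [257.0, 200.0], [307.0, 154.0], [290.0, 151.0], [264.0, 163.0], [253.0, 179.0]]
```

>>> {"fn": "apply_moves", "kwargs": {"plan": "2 0 0 0 0 0 1;4 0 0 0 0 0 1;4 0 0 0 0 0 1;4 0 0 0 0 0 1;4 0 0 0 0 0 1;2 -2 0 0 0 0 1;0 -4 0 0 0 0 1;0 -4.5 0 0 0 0 1;0 -4.5 0 0 0 0 1;0 -4.5 0 0 0 0 1;0 -4.5 0 0 0 0 1;0 -4.5 0 0 0 0 1;0 -4.5 0 0 0 0 1;0 -3 0 0 0 0 1;0 0 0 0 0 0 1"}}

```text
clock: 38.7
eef_pos: [436.9, -107.8, 483.0]
tcp_rot: [-1.577, 0.009, -1.611]
contact_force: [0.5, 0.1, -1.6]
opening: 0.097
```

```bash
cat > path.py <<'E'
from k import *
def rows(Qs,maxr=7.5,maxt=3.5,p0=None):
    # Qs joint waypoints; subdivide, print rows relative in tool frame
    s=r.sense();X=np.array(s['eef_pos']);M=Ro.from_euler('xyz',s['tcp_rot']).as_matrix();out=[]
    for a,b in zip(Qs[:-1],Qs[1:]):
        for n in range(1,60):
            ok=True
            for t in np.linspace(0,1,n+1)[:-1]:
                x0,R0=fk(a+(b-a)*t,P);x1,R1=fk(a+(b-a)*(t+1/n),P)
                if np.abs(R0.T@(x1-x0)).max()>maxt*10 or np.degrees(np.abs(Ro.from_matrix(R0.T@R1).as_rotvec())).max()>maxr or np.abs(b-a).max()/n>.15:ok=False
            if ok:break
        for i in range(1,n+1):
            x1,R1=fk(a+(b-a)*i/n,P);d=M.T@(x1-X)/10;w=np.degrees(Ro.from_matrix(M.T@R1).as_rotvec());out.append((d,w,x1,R1));X,M=x1,R1
    for d,w,x,R in out:print(' '.join(f'{v:.1f}' for v in (*d,*w)),'1;',end='')
    print(len(out));return out
E
python3 - <<'E'
from path import *
np.set_printoptions(precision=2,suppress=True)
s=r.sense();q=s['qpos'];x,R=fk(q,P);print(q,s['eef_pos'],x,s['opening'],s['contact_force'])
sd=[-.35,.4,2.3,3.9,1.5,1.6]
for daz in(5,15):
  for up,back in((300,100),(65,100),(65,0),(0,0)):
    p,R,c=final(daz,8,0,1,up,back);qq,e=ik(p,R,sd);print(daz,up,back,p.round(0),qq,round(e,4));sd=qq
E
```

```text
[-0.25 -0.08  1.6   0.01  1.63 -0.21] [ 436.88 -107.77  483.03] [395.94 -98.84 472.17] 0.09718075883760688 [ 0.46  0.06 -1.6 ]
5 300 100 [ 416. -345.  491.] [-0.13 -0.15  2.35  4.44  1.08  0.67] 0.1063
5 65 100 [ 416. -345.  256.] [-0.11  0.36  2.59  4.27  1.35  1.4 ] 0.0
5 65 0 [ 444. -441.  256.] [-0.38  0.4   2.49  4.01  1.26  1.37] 0.0
5 0 0 [ 444. -441.  191.] [-0.38  0.58  2.52  3.97  1.4   1.54] 0.0
15 300 100 [ 423. -356.  491.] [-0.27 -0.22  2.34  4.35  0.81  0.63] 0.0
15 65 100 [ 423. -356.  256.] [-0.26  0.33  2.66  3.94  1.32  1.46] 0.0239
15 65 0 [ 451. -452.  256.] [-0.54  0.38  2.54  3.66  1.23  1.46] 0.0
15 0 0 [ 451. -452.  191.] [-0.54  0.57  2.57  3.63  1.43  1.57] 0.0
```

```bash
python3 - <<'E'
from k import *
np.set_printoptions(precision=3,suppress=True)
s=r.sense();print(s['qpos'],s['eef_pos'])
D=[([1.1246,.35363,1.63414,0,1.15522,-.0024],[268.15,564.01,230.57]),([-.063,.162,1.909,-.618,1.182,.23],[475.046,-212.277,276.897]),(s['qpos'],s['eef_pos'])]
def go(mask):
  f=lambda v:np.concatenate([(fk(q,np.where(mask,v,0))[0]-p) for q,p in D]+[1e-3*(v-[0,195,600,460,0,340])])
  S=least_squares(f,[0,195,600,460,0,340]);print(mask,S.x*mask,S.fun[:9])
go(np.array([1,1,1,1,1,1]));go(np.array([1,1,1,1,0,1]));go(np.array([0,1,1,1,1,1]))
E
```

```text
[-0.251 -0.077  1.6    0.008  1.627 -0.211] [ 436.882 -107.766  483.033]
[1 1 1 1 1 1] [  0.285 290.677 568.256 493.995  58.593 339.444] [ 1.362 -0.616  0.119 -0.034 -0.048 -0.1   -0.38  -1.477 -0.019]
[1 1 1 1 0 1] [ -3.474 301.76  502.446 490.66    0.    341.994] [-1.172 -5.913  1.837 10.587 -2.087 -3.103 -5.079 -0.251  1.265]
[0 1 1 1 1 1] [  0.    290.686 568.296 494.261  58.538 339.471] [ 1.36  -0.62   0.081 -0.053 -0.061 -0.153 -0.404 -1.471  0.072]
```

```bash
sed -i 's/^P=.*/P=[0,290.7,568.3,494.1,58.6,339.45]/' k.py; python3 - <<'E'
from path import *
np.set_printoptions(precision=2,suppress=True)
seeds=[[-.35,a,b,q4,q5,1.3] for a in(-.3,.3) for b in (1.8,2.5) for q4 in(3.3,4.2) for q5 in(.8,1.4)]
for gam in(0,180):
 for daz in(0,12,24):
  for beta in(0,10,20):
   L=[]
   for up,back in((200,90),(65,90),(65,0),(0,0)):
    p,R,c=final(daz,beta,gam,1 ,up,back)
    best=min((ik(p,R,np.array(s) if gam==0 else np.array(s)*[1,1,1,1,1,-1]) for s in seeds[::2]),key=lambda t:t[1])
    L.append((best[0],round(best[1],3)))
   print(gam,daz,beta,[l[1] for l in L],*[l[0] for l in L] if max(l[1] for l in L[1:])<.01 else '')
E
```

```text
0 0 0 [np.float64(0.0), np.float64(0.0), np.float64(0.0), np.float64(0.0)] [-0.1   0.21  2.39  4.38  1.38  1.06] [-0.1   0.61  2.41  4.33  1.53  1.46] [-0.33  0.62  2.33  4.11  1.46  1.41] [-0.33  0.79  2.3   4.1   1.55  1.53]
0 0 10 [np.float64(0.104), np.float64(0.0), np.float64(0.0), np.float64(0.0)] [-0.1   0.07  2.4   4.44  1.19  0.93] [-0.08  0.44  2.42  4.41  1.3   1.3 ] [-0.31  0.46  2.34  4.2   1.21  1.27] [-0.31  0.64  2.33  4.15  1.3   1.43]
0 0 20 [np.float64(0.28), np.float64(0.086), np.float64(0.0), np.float64(0.0)]
0 12 0 [np.float64(0.0), np.float64(0.0), np.float64(0.0), np.float64(0.0)] [-0.27  0.15  2.48  4.02  1.23  1.18] [-0.27  0.62  2.51  3.95  1.56  1.56] [-0.5   0.61  2.4   3.73  1.46  1.5 ] [-0.5   0.8   2.37  3.72  1.6   1.59]
0 12 10 [np.float64(0.0), np.float64(0.0), np.float64(0.0), np.float64(0.0)] [-0.24 -0.02  2.44  4.23  0.97  0.93] [-0.24  0.42  2.52  4.01  1.26  1.41] [-0.48  0.44  2.41  3.79  1.16  1.4 ] [-0.48  0.64  2.41  3.75  1.32  1.52]
0 12 20 [np.float64(0.063), np.float64(0.0), np.float64(0.0), np.float64(0.0)] [-0.27 -0.14  2.4   4.44  0.
[... 1597 characters left out ...]
(0.0)]
180 24 0 [np.float64(0.0), np.float64(0.0), np.float64(0.0), np.float64(0.0)] [-0.06  0.23  2.35  4.03  1.2  -1.99] [-0.06  0.61  2.38  3.95  1.47 -1.68] [-0.29  0.62  2.3   3.73  1.38 -1.7 ] [-0.29  0.79  2.27  3.72  1.51 -1.61]
180 24 10 [np.float64(0.0), np.float64(0.0), np.float64(0.0), np.float64(0.0)] [-0.05  0.09  2.32  4.22  0.95 -2.21] [-0.05  0.45  2.39  4.03  1.19 -1.81] [-0.28  0.47  2.31  3.81  1.1  -1.79] [-0.28  0.64  2.31  3.76  1.24 -1.68]
180 24 20 [np.float64(0.049), np.float64(0.0), np.float64(0.0), np.float64(0.0)] [-0.06 -0.02  2.28  4.44  0.77 -2.46] [-0.05  0.29  2.37  4.17  0.92 -2.01] [-0.28  0.33  2.29  3.94  0.81 -1.96] [-0.28  0.49  2.31  3.84  0.95 -1.8 ]
```

```bash
python3 - <<'E'
from path import *
np.set_printoptions(precision=2,suppress=True)
q=np.array(r.sense()['qpos'])
sd=np.array([-.26,.07,2.46,4.1,1.1,1.05]);W=[q]
for a in((200,90),(65,90),(65,0),(0,0)):
    p,R,c=final(12,5,0,1,*a);sd,e=ik(p,R,sd);W.append(sd);print(sd,e,p.round(0))
np.save('W.npy',np.array(W))
o=rows(W[:2])
print()
for d,w,x,R in o[::3]:
    c=x-19*R[:,1]+79*R[:,2];n=R[:,1];print(x.round(0),c.round(0),'ax',n,'zmin',(c[2]-100*np.sqrt(1-n[2]**2)).round(0))
E
```

```text
[-0.25  0.06  2.46  4.11  1.09  1.07] 4.706633252572548e-11 [ 426. -366.  392.]
[-0.25  0.52  2.52  3.98  1.42  1.5 ] 1.9784085459902946e-14 [ 426. -366.  257.]
[-0.49  0.53  2.41  3.75  1.31  1.45] 3.1781110190848543e-12 [ 451. -452.  257.]
[-0.49  0.72  2.39  3.73  1.46  1.56] 3.325092367883765e-14 [ 451. -452.  192.]
-3.1 1.0 0.4 0.5 1.5 5.6 1;-3.2 1.0 0.3 0.3 1.7 5.6 1;-3.1 1.0 0.2 0.2 2.0 5.6 1;-3.0 0.9 0.1 0.0 2.1 5.6 1;-2.9 0.9 0.0 -0.1 2.3 5.6 1;-2.8 0.8 -0.0 -0.2 2.5 5.6 1;-2.7 0.8 -0.1 -0.3 2.7 5.6 1;-2.6 0.7 -0.1 -0.4 2.9 5.6 1;-2.5 0.6 -0.2 -0.4 3.1 5.5 1;-2.4 0.6 -0.2 -0.5 3.2 5.5 1;-2.3 0.5 -0.2 -0.6 3.4 5.5 1;-2.2 0.4 -0.2 -0.6 3.5 5.4 1;-2.2 0.3 -0.1 -0.6 3.6 5.4 1;-2.1 0.2 -0.1 -0.7 3.7 5.4 1;-2.1 0.1 -0.1 -0.7 3.8 5.4 1;-2.1 -0.0 -0.0 -0.7 3.9 5.3 1;-2.1 -0.1 -0.0 -0.8 4.0 5.3 1;-2.1 -0.3 0.0 -0.8 4.0 5.3 1;-2.2 -0.4 0.0 -0.8 4.1 5.3 1;-2.2 -0.5 0.1 -0.9 4.1 5.3 1;-2.3 -0.6 0.1 -0.9 4.1 5.3 1;-2.3 -0.7 0.1 -0.9 4.1 5.3 1;-2.4 -0.7 0.1 -1.0 4.1 5.3 1;-2.5 -0.8 0.0 -1.1 4.1 5.3 1;-2.6 -0.9 -0.0 -1.2 4.1 5.3 1;-2.7 -1.0 -0.1 -1.2 4.0 5.4 1;-2.8 -1.0 -0.1 -1.3 4.0 5.4 1
[... 715 characters left out ...]
 zmin 429.0
[520. 200. 571.] [581. 153. 545.] ax [ 0.27  0.91 -0.3 ] zmin 450.0
[550. 205. 626.] [602. 161. 582.] ax [ 0.38  0.92 -0.05] zmin 482.0
[582. 180. 675.] [624. 146. 614.] ax [0.51 0.84 0.19] zmin 516.0
[612. 127. 709.] [644. 109. 636.] ax [0.63 0.67 0.38] zmin 544.0
[635.  52. 722.] [660.  55. 644.] ax [0.74 0.44 0.5 ] zmin 558.0
[644. -36. 709.] [665. -11. 635.] ax [0.82 0.17 0.54] zmin 551.0
[ 636. -129.  672.] [659. -85. 608.] ax [ 0.85 -0.12  0.51] zmin 522.0
[ 607. -217.  613.] [ 636. -159.  564.] ax [ 0.83 -0.39  0.41] zmin 473.0
[ 556. -292.  536.] [ 595. -227.  507.] ax [ 0.74 -0.63  0.24] zmin 410.0
[ 484. -345.  450.] [ 536. -283.  440.] ax [ 0.59 -0.8   0.05] zmin 341.0
```

>>> {"fn": "apply_moves", "kwargs": {"plan": "-3.1 1.0 0.4 0.5 1.5 5.6 1;-3.2 1.0 0.3 0.3 1.7 5.6 1;-3.1 1.0 0.2 0.2 2.0 5.6 1;-3.0 0.9 0.1 0.0 2.1 5.6 1;-2.9 0.9 0.0 -0.1 2.3 5.6 1;-2.8 0.8 -0.0 -0.2 2.5 5.6 1;-2.7 0.8 -0.1 -0.3 2.7 5.6 1;-2.6 0.7 -0.1 -0.4 2.9 5.6 1;-2.5 0.6 -0.2 -0.4 3.1 5.5 1;-2.4 0.6 -0.2 -0.5 3.2 5.5 1;-2.3 0.5 -0.2 -0.6 3.4 5.5 1;-2.2 0.4 -0.2 -0.6 3.5 5.4 1;-2.2 0.3 -0.1 -0.6 3.6 5.4 1;-2.1 0.2 -0.1 -0.7 3.7 5.4 1;-2.1 0.1 -0.1 -0.7 3.8 5.4 1;-2.1 0 0 -0.7 3.9 5.3 1;-2.1 -0.1 0 -0.8 4.0 5.3 1;-2.1 -0.3 0.0 -0.8 4.0 5.3 1;-2.2 -0.4 0.0 -0.8 4.1 5.3 1;-2.2 -0.5 0.1 -0.9 4.1 5.3 1"}}

```text
clock: 40.7
eef_pos: [607.1, 159.9, 649.6]
tcp_rot: [2.834, 0.518, 2.294]
contact_force: [-0.1, 0.2, -2.2]
opening: 0.1
```

```bash
python3 - <<'E'
from path import *
np.set_printoptions(precision=2,suppress=True)
s=r.sense();q=np.array(s['qpos']);W=np.load('W.npy');print(q,s['eef_pos'],fk(q,P)[0],s['opening'])
o=rows([q,W[1]])
E
```

```text
[-0.24  0.02  2.08  2.04  1.34  0.38] [607.1  159.86 649.61] [604.53 156.03 645.67] 0.09974705728841073
-2.5 -1.2 0.2 -0.9 4.4 5.6 1;-2.7 -0.7 -0.1 -1.0 4.4 5.6 1;-2.7 -0.8 -0.1 -1.1 4.4 5.6 1;-2.8 -0.9 -0.2 -1.2 4.3 5.6 1;-2.9 -0.9 -0.2 -1.4 4.3 5.6 1;-3.0 -1.0 -0.3 -1.5 4.3 5.6 1;-3.1 -1.0 -0.4 -1.6 4.3 5.6 1;-3.2 -1.0 -0.6 -1.8 4.2 5.6 1;-3.3 -1.1 -0.7 -2.0 4.2 5.5 1;-3.3 -1.1 -0.9 -2.2 4.1 5.5 1;-3.4 -1.1 -1.0 -2.4 4.1 5.4 1;-3.5 -1.1 -1.2 -2.6 4.0 5.3 1;-3.5 -1.1 -1.4 -2.8 4.0 5.2 1;-3.5 -1.0 -1.6 -3.0 3.9 5.1 1;-3.5 -1.0 -1.9 -3.2 3.9 5.0 1;-3.4 -1.0 -2.1 -3.4 3.9 4.9 1;-3.4 -0.9 -2.3 -3.7 3.9 4.7 1;-3.3 -0.9 -2.5 -3.9 3.8 4.5 1;-3.2 -0.8 -2.8 -4.1 3.8 4.3 1;-3.1 -0.7 -3.0 -4.3 3.8 4.1 1;20
```

>>> {"fn": "apply_moves", "kwargs": {"plan": "-2.5 -1.2 0.2 -0.9 4.4 5.6 1;-2.7 -0.7 -0.1 -1.0 4.4 5.6 1;-2.7 -0.8 -0.1 -1.1 4.4 5.6 1;-2.8 -0.9 -0.2 -1.2 4.3 5.6 1;-2.9 -0.9 -0.2 -1.4 4.3 5.6 1;-3.0 -1.0 -0.3 -1.5 4.3 5.6 1;-3.1 -1.0 -0.4 -1.6 4.3 5.6 1;-3.2 -1.0 -0.6 -1.8 4.2 5.6 1;-3.3 -1.1 -0.7 -2.0 4.2 5.5 1;-3.3 -1.1 -0.9 -2.2 4.1 5.5 1;-3.4 -1.1 -1.0 -2.4 4.1 5.4 1;-3.5 -1.1 -1.2 -2.6 4.0 5.3 1;-3.5 -1.1 -1.4 -2.8 4.0 5.2 1;-3.5 -1.0 -1.6 -3.0 3.9 5.1 1;-3.5 -1.0 -1.9 -3.2 3.9 5.0 1;-3.4 -1.0 -2.1 -3.4 3.9 4.9 1;-3.4 -0.9 -2.3 -3.7 3.9 4.7 1;-3.3 -0.9 -2.5 -3.9 3.8 4.5 1;-3.2 -0.8 -2.8 -4.1 3.8 4.3 1;-3.1 -0.7 -3.0 -4.3 3.8 4.1 1"}}

```text
clock: 42.7
eef_pos: [373.1, -353.0, 317.9]
tcp_rot: [-1.815, -1.315, -0.893]
contact_force: [0.8, 0.1, -2.9]
opening: 0.089
```

```bash
python3 - <<'E'
from path import *
from lug import lugs
np.set_printoptions(precision=2,suppress=True)
s=r.sense();q=np.array(s['qpos']);x,M=fk(q,P);print(q,s['eef_pos'],x,s['opening'])
X=np.array(s['eef_pos']);c=X-19*M[:,1]+79*M[:,2];print('wheel c',c,'normal',M[:,1],'cdir',M[:,2])
for n in('scene','side'):
    E=ext(n,s);print(n,[np.round(o[1:],0).tolist() for o in lugs(n,s,8)])
    print([proj(E,c+97*(np.cos(a)*M[:,2]+np.sin(a)*M[:,0])).round(0).tolist() for a in np.radians([26.5,63.5,116.5,153.5,-26.5,-63.5,-116.5,-153.5])])
# red ball
for n in('scene','side'):
    E=ext(n);a=r.grab_frame(n);h=cv2.cvtColor(a,cv2.COLOR_BGR2HSV);m=cv2.inRange(h,(0,150,100),(6,255,255))|cv2.inRange(h,(174,150,100),(180,255,255))
    k,l,st,ce=cv2.connectedComponentsWithStats(m);print([(ce[i].round(1).tolist(),int(st[i,4])) for i in range(1,k) if st[i,4]>8],proj(E,[505.5,-380.5,311]))
W=np.load('W.npy');o=rows([q,W[1],W[2]])
E
```

```text
[-0.22  0.08  2.54  4.25  1.05  1.03] [ 373.07 -352.98  317.94] [ 371.28 -351.53  315.76] 0.08939483169914908
wheel c [ 436.76 -302.52  317.77] normal [ 0.4  -0.88 -0.25] cdir [ 0.9   0.43 -0.06]
scene [[400.0, 4.0, 17.0], [378.0, 131.0, 250.0], [173.0, 174.0, 66.0], [163.0, 178.0, 42.0], [205.0, 185.0, 33.0], [226.0, 199.0, 37.0], [233.0, 213.0, 40.0]]
[[227.0, 197.0], [206.0, 184.0], [173.0, 173.0], [164.0, 177.0], [235.0, 211.0], [224.0, 213.0], [195.0, 204.0], [176.0, 192.0]]
side [[268.0, 120.0, 276.0], [298.0, 234.0, 65.0], [312.0, 235.0, 49.0], [259.0, 257.0, 54.0], [236.0, 280.0, 63.0], [235.0, 300.0, 37.0], [253.0, 300.0, 22.0]]
[[313.0, 232.0], [299.0, 231.0], [260.0, 255.0], [238.0, 278.0], [306.0, 252.0], [287.0, 272.0], [254.0, 294.0], [237.0, 298.0]]
[([389.3, 96.0], 50), ([191.1, 230.4], 17)] [190.86 229.35]
[([258.3, 84.0], 50), ([318.2, 291.0], 21)] [320.1  290.69]
2.3 0.5 1.1 1.0 1.2 -2.8 1;2.8 0.7 1.3 1.2 1.0 -3.1 1;2.8 0.8 1.3 1.2 1.0 -3.1 1;-3.4 0.7 -0.1 -0.9 -0.2 0.0 1;-3.4 0.4 -0.0 -0.3 -0.1 -0.1 1;-3.3 0.1 0.0 0.3 0.0 -0.0 1;-3.3 -0.1 0.1 0.9 0.3 0.1 1;7
```

```bash
sed -i 's/^seat=.*;hx=/seat=np.array([513.8,-404,266.]);hx=/' k.py; cat > wf.py <<'E'
from path import *
from lug import lugs
def wheelfit(s=None):
    s=s or r.sense();M=Ro.from_euler('xyz',s['tcp_rot']).as_matrix();X=np.array(s['eef_pos'])
    A=np.radians([26.5,63.5,116.5,153.5,-26.5,-63.5,-116.5,-153.5]);O={n:lugs(n,s,8) for n in('scene','side')}
    def pts(v):
        Rr=M@Ro.from_rotvec(v[3:]).as_matrix();c=X+M@(np.array([0,-19,79])+v[:3]);return c,Rr,[c+97*(np.cos(a)*Rr[:,2]+np.sin(a)*Rr[:,0]) for a in A]
    v=np.zeros(6)
    for it in range(3):
        pr=[]
        c,Rr,L=pts(v)
        for n in O:
            for o in O[n]:
                d=[np.linalg.norm(proj(o[0],l)-o[1:3]) for l in L];j=int(np.argmin(d))
                if d[j]<9:pr.append((o,j))
        f=lambda v:np.concatenate([proj(o[0],pts(v)[2][j])-o[1:3] for o,j in pr]+[v[:3]/6,v[3:]/.08])
        S=least_squares(f,v);v=S.x
    c,Rr,_=pts(v);print('n',len(pr),'v',v.round(3),'c',c.round(1),'up pt',(c+73*np.cross(Rr[:,1],Rr[:,2])*np.sign(np.cross(Rr[:,1],Rr[:,2])[2])).round(1),'rms',np.sqrt(np.mean(S.fun[:-6]**2)).round(2));return c,Rr,v
E
python3 - <<'E'
from wf import *
np.set_printoptions(precision=2,suppress=True)
wheelfit();s=r.sense();q=np.array(s['qpos'])
for daz in(14,20,26):
  for be in (30,38):
    sd=q;print(daz,be)
    for up,back,b in((75,80,be),(66,40,be),(64,12,be),(40,5,be),(3,0,be),(2,0,6)):
      p,R,c=final(daz,b,0,1,up,back);a=ik(p,R,sd);sd=a[0];print('  ',up,back,b,p.round(0),sd,a[1].round(3))
E
```

```text
n 10 v [ 4.73  5.84 -1.6  -0.01 -0.01 -0.02] c [ 440.4 -308.9  322.8] up pt [ 452.3 -321.2  393.8] rms 1.09
14 30
   75 80 30 [ 413. -350.  268.] [-0.35  0.03  2.43  4.36  0.63  0.82] 0.0
   66 40 30 [ 424. -388.  259.] [-0.45  0.09  2.39  4.21  0.58  0.91] 0.0
   64 12 30 [ 432. -415.  257.] [-0.52  0.13  2.36  4.13  0.55  0.94] 0.0
   40 5 30 [ 434. -422.  233.] [-0.53  0.19  2.37  4.01  0.59  1.07] 0.0
   3 0 30 [ 435. -426.  196.] [-0.54  0.3   2.38  3.88  0.66  1.21] 0.0
   2 0 6 [ 451. -454.  193.] [-0.52  0.7   2.41  3.66  1.44  1.55] 0.0
14 38
   75 80 38 [ 408. -341.  272.] [-0.41 -0.04  2.43  4.44  0.48  0.68] 0.127
   66 40 38 [ 419. -380.  263.] [-0.5   0.02  2.36  4.44  0.43  0.64] 0.069
   64 12 38 [ 427. -406.  261.] [-0.55  0.06  2.32  4.44  0.39  0.6 ] 0.045
   40 5 38 [ 429. -413.  237.] [-0.55  0.11  2.31  4.41  0.4   0.64] 0.0
   3 0 38 [ 430. -418.  200.] [-0.56  0.2   2.33  4.17  0.44  0.9 ] 0.0
   2 0 6 [ 451. -454.  193.] [-0.52  0.7   2.41  3.66  1.44  1.55] 0.0
20 30
   75 80 30 [ 416. -358.  268.] [-0.46  0.01  2.45  4.09  0.51  0.94] 0.0
   66 40 30 [ 427.
[... 981 characters left out ...]
-0.72  0.12  2.37  3.38  0.4   1.4 ] 0.0
   40 5 30 [ 440. -437.  233.] [-0.74  0.19  2.37  3.33  0.47  1.45] 0.0
   3 0 30 [ 442. -442.  196.] [-0.74  0.29  2.39  3.28  0.59  1.5 ] 0.0
   2 0 6 [ 463. -465.  193.] [-0.74  0.7   2.42  3.23  1.44  1.57] 0.0
26 38
   75 80 38 [ 413. -358.  272.] [-0.6  -0.07  2.39  4.37  0.19  0.49] 0.0
   66 40 38 [ 424. -397.  263.] [-0.68  0.    2.34  3.99  0.16  0.82] 0.0
   64 12 38 [ 432. -423.  261.] [-0.73  0.05  2.3   3.77  0.14  1.01] 0.0
   40 5 38 [ 434. -430.  237.] [-0.74  0.11  2.31  3.52  0.2   1.26] 0.0
   3 0 38 [ 435. -435.  200.] [-0.75  0.2   2.33  3.37  0.3   1.41] 0.0
   2 0 6 [ 463. -465.  193.] [-0.74  0.7   2.42  3.23  1.44  1.57] 0.0
```

```bash
cat >> wf.py <<'E'
V=.6*np.array([4.7,5.8,-1.6])
def tgt(daz,beta,up,back):
    p,R,c=final(daz,beta,0,1,up,back);return c-R@(np.array([0,-19,79])+V),R
def seq(wps,**k):
    q=np.array(r.sense()['qpos']);Q=[q]
    for w in wps:
        a,e=ik(*tgt(*w),Q[-1]);Q.append(a)
        if e>.01:print('IK',w,e)
    # correct model bias at current pose
    return cart(wps,**k)
def cart(wps,maxr=7,maxt=3):
    s=r.sense();X=np.array(s['eef_pos']);M=Ro.from_euler('xyz',s['tcp_rot']).as_matrix();n=0
    for w in wps:
        p,R=tgt(*w);rv=Ro.from_matrix(M.T@R).as_rotvec();d=M.T@(p-X)
        k=max(1,int(np.ceil(max(np.degrees(np.abs(rv)).max()/maxr,np.abs(d).max()/10/maxt))))
        X0,M0=X,M
        for i in range(1,k+1):
            x=X0+(p-X0)*i/k;m=M0@Ro.from_rotvec(rv*i/k).as_matrix()
            dd=M.T@(x-X)/10;ww=np.degrees(Ro.from_matrix(M.T@m).as_rotvec());print(' '.join(f'{v:.2f}' for v in dd),' '.join(f'{v:.1f}' for v in ww),'1;',end='');X,M=x,m;n+=1
    print(n)
def where(daz=20):
    s=r.sense();M=Ro.from_euler('xyz',s['tcp_rot']).as_matrix();X=np.array(s['eef_pos']);c=X+M@(np.array([0,-19,79])+V)
    u=np.cross(M[:,1],M[:,2]);u*=np.sign(u[2]);p=c+73*u-seat;lat=np.cross([0,0,1],hx)
    print('t',s['clock'],'P: back',-(p@hx).round(1),'lat',(p@lat).round(1),'up',p[2].round(1),'beta',np.degrees(np.arcsin(-M[2,1])).round(1),'az',np.degrees(np.arctan2(M[1,1],M[0,1])+1.2870).round(1),'q',s['qpos'].round(2),'f',s['contact_force'].round(1),'op',round(s['opening'],3))
E
python3 - <<'E'
from wf import *
where();seq([(20,30,72,60)])
E
```

```text
t 43.0 P: back 97.7 lat -35.8 up 127.5 beta 13.8 az 8.4 q [-0.22  0.08  2.54  4.25  1.05  1.03] f [-0.7  0.1 -1.8] op 0.095
-1.48 1.61 1.14 3.8 -0.2 5.3 1;-1.31 1.81 1.03 3.8 -0.2 5.3 1;-1.14 1.99 0.91 3.8 -0.2 5.3 1;3
```

>>> {"fn": "apply_moves", "kwargs": {"plan": "-1.48 1.61 1.14 3.8 -0.2 5.3 1;-1.31 1.81 1.03 3.8 -0.2 5.3 1;-1.14 1.99 0.91 3.8 -0.2 5.3 1;0 0 0 0 0 0 1;0 0 0 0 0 0 1"}}

```text
clock: 43.5
eef_pos: [423.1, -372.1, 264.0]
tcp_rot: [-1.571, -1.039, -0.923]
contact_force: [-0.3, 0.3, -2.0]
opening: 0.099
```

```bash
python3 - <<'E'
from wf import *
where();wheelfit();seq([(20,30,68,45),(20,30,65,30)],maxt=1.5)
E
```

```text
t 43.5 P: back 60.4 lat 3.7 up 71.2 beta 30.5 az 20.9 q [-0.51  0.03  2.44  3.98  0.48  1.  ] f [-0.3  0.3 -2. ] op 0.099
n 9 v [ 4.614e+00  3.249e+00 -1.530e-01 -1.200e-02 -1.500e-02 -1.000e-03] c [ 479.1 -315.5  276. ] up pt [ 502.3 -344.3  338.9] rms 1.09
0.40 1.28 -0.95 -0.8 0.5 -0.5 1;0.44 1.37 -0.51 -0.0 -0.0 -0.0 1;2
```

>>> {"fn": "apply_moves", "kwargs": {"plan": "0.4 1.28 -0.9 -0.8 0.5 -0.5 1;0.44 1.37 -0.51 0 0 0 1;0 0 0 0 0 0 1;0 0 0 0 0 0 1"}}

```text
clock: 44.0
eef_pos: [429.0, -398.1, 257.1]
tcp_rot: [-1.577, -1.052, -0.929]
contact_force: [0.8, 0.3, -2.6]
opening: 0.102
```

```bash
python3 - <<'E'
from wf import *
where();wheelfit();seq([(20,30,62,21),(20,30,54,16),(20,30,44,12),(20,30,25,6),(20,30,5,0)],maxt=1.2)
s=r.grab_frame('scene');d=r.grab_frame('side')
f=lambda i:cv2.resize(i,(390,500),interpolation=cv2.INTER_CUBIC)
cv2.imwrite('pics/hk.png',np.hstack([f(s[185:285,142:220]),f(d[240:340,275:353])]))
E
```

```text
t 44.0 P: back 33.7 lat 2.1 up 64.4 beta 29.8 az 20.1 q [-0.57  0.09  2.41  3.86  0.5   1.1 ] f [ 0.8  0.3 -2.6] op 0.102
n 8 v [ 5.700e-01  3.537e+00  1.597e+00 -7.000e-03 -2.000e-03 -1.000e-02] c [ 486.1 -339.7  265. ] up pt [ 507.5 -368.1  328.8] rms 1.63
0.29 1.06 -0.62 -0.1 0.2 0.3 1;-0.46 0.81 -0.17 -0.0 0.0 0.0 1;-0.68 0.83 -0.14 -0.0 -0.0 0.0 1;-0.68 0.72 -0.10 -0.0 -0.0 0.0 1;-0.68 0.72 -0.10 -0.0 -0.0 0.0 1;-0.73 0.74 -0.10 -0.0 -0.0 0.0 1;-0.73 0.74 -0.10 -0.0 -0.0 0.0 1;7
```

View pics/hk.png

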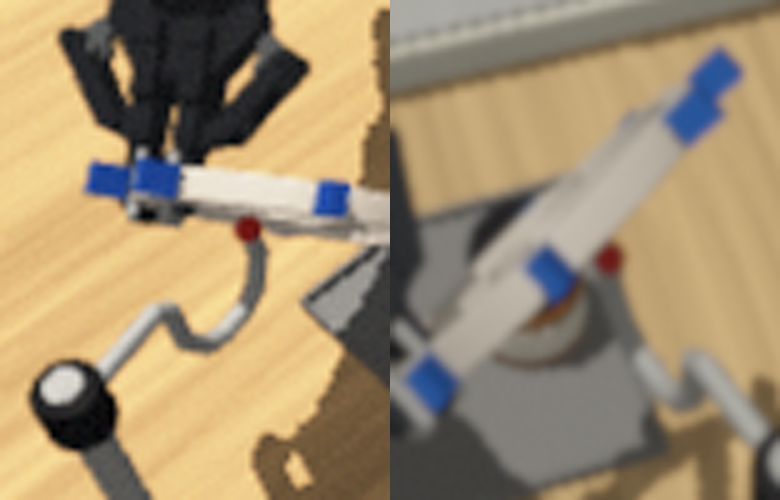

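>>> {"fn": "apply_moves", "kwargs": {"plan": "0.29 1.06 -0.6 -0.1 0.2 0.3 1;-0.46 0.81 -0.17 0 0 0 1;-0.68 0.83 -0.14 0 0 0 1;0 0 0 0 0 0 1"}}

```text
clock: 44.6
eef_pos: [434.0, -418.2, 237.9]
tcp_rot: [-1.569, -1.049, -0.937]
contact_force: [0.3, -0.4, -1.2]
opening: 0.098
```

```bash
python3 - <<'E'
from wf import *
where();wheelfit();seq([(20,30,44,10),(20,30,25,4),(20,30,5,0)],maxt=1.2)
E
```

```text
t 44.6 P: back 12.7 lat 1.0 up 45.5 beta 29.9 az 20.2 q [-0.61  0.16  2.4   3.72  0.52  1.22] f [ 0.3 -0.4 -1.2] op 0.098
n 8 v [-0.723  2.527  1.931 -0.005 -0.009 -0.003] c [ 490.5 -358.4  245.6] up pt [ 512.4 -387.1  309. ] rms 1.7
-0.10 0.27 -0.20 -0.1 0.0 0.2 1;-0.68 0.72 -0.10 0.0 0.0 0.0 1;-0.68 0.72 -0.10 0.0 0.0 0.0 1;-0.77 0.66 -0.07 0.0 0.0 0.0 1;-0.77 0.66 -0.07 0.0 0.0 0.0 1;5
```

>>> {"fn": "apply_moves", "kwargs": {"plan": "-0.1 0.4 -0.2 -0.1 0 0.2 1;-0.68 0.72 -0.1 0 0 0 1;-0.68 0.72 -0.1 0 0 0 1;0 0 0 0 0 0 1"}}

```text
clock: 45.1
eef_pos: [436.9, -427.9, 219.1]
tcp_rot: [-1.569, -1.051, -0.938]
contact_force: [-0.1, -0.7, -1.9]
opening: 0.097
```

```bash
python3 - <<'E'
from wf import *
where();wheelfit();seq([(18,30,6,0)],maxt=1.0);seq([(18,30,6,0),(16,8,4,0)],maxr=4)
E
```

```text
t 45.1 P: back 2.6 lat 1.0 up 26.7 beta 29.8 az 20.1 q [-0.63  0.23  2.4   3.65  0.57  1.29] f [-0.1 -0.7 -1.9] op 0.097
n 8 v [-8.160e-01  2.349e+00  1.913e+00 -4.000e-03 -1.200e-02 -2.000e-03] c [ 493.3 -368.   226.8] up pt [ 515.4 -396.6  290.2] rms 1.66
-0.96 0.49 -0.06 -0.9 0.5 0.1 1;-0.96 0.49 -0.06 -0.9 0.5 0.1 1;2
-1.92 0.97 -0.11 -1.8 1.0 0.3 1;0.14 0.43 -0.00 -0.3 0.1 -3.7 1;0.11 0.44 0.00 -0.3 0.1 -3.7 1;0.08 0.45 0.00 -0.3 0.1 -3.7 1;0.05 0.45 0.01 -0.3 0.1 -3.7 1;0.02 0.45 0.01 -0.3 0.1 -3.7 1;-0.01 0.45 0.01 -0.3 0.1 -3.7 1;7
```

Now lower to ~6 mm above the seat, then rotate the wheel toward vertical.

>>> {"fn": "apply_moves", "kwargs": {"plan": "-0.9 0.5 -0.06 -0.9 0.5 0.1 1;-0.8 0.45 -0.06 -0.9 0.5 0.1 1;0.14 0.43 0 -0.3 0.1 -3.7 1;0.11 0.44 0 -0.3 0.1 -3.7 1;0.08 0.45 0 -0.3 0.1 -3.7 1;0.05 0.45 0 -0.3 0.1 -3.7 1;0.02 0.45 0 -0.3 0.1 -3.7 1;0 0.45 0 -0.3 0.1 -3.7 1;0 0 0 0 0 0 1"}}

```text
clock: 46.1
eef_pos: [453.7, -452.3, 200.6]
tcp_rot: [-1.542, -1.461, -1.038]
contact_force: [0.9, 0.2, -2.8]
opening: 0.098
```

```bash
python3 - <<'E'
from wf import *
where();wheelfit();seq([(16,6,0,0)],maxt=.5)
E
```

```text
t 46.1 P: back -1.4 lat 1.7 up 11.9 beta 6.3 az 15.9 q [-0.55  0.68  2.42  3.61  1.43  1.56] f [ 0.9  0.2 -2.8] op 0.098
n 11 v [ 0.995  4.099 -0.8   -0.014 -0.011 -0.025] c [ 512.1 -398.3  203.4] up pt [ 515.9 -403.2  276.2] rms 0.63
-0.43 0.01 -0.05 0.0 -0.1 -0.1 1;-0.43 0.01 -0.05 0.0 -0.1 -0.1 1;-0.43 0.01 -0.05 0.0 -0.1 -0.1 1;3
```

>>> {"fn": "apply_moves", "kwargs": {"plan": "-0.5 0 0 0 0 0 1;-0.4 0 0 0 0 0 1;0 0 0 0 0 0 1;0 0 0 0 0 0 1"}}

```text
clock: 46.6
eef_pos: [453.2, -451.7, 195.8]
tcp_rot: [-1.515, -1.461, -1.066]
contact_force: [-0.2, -0.2, -1.5]
opening: 0.099
```

```bash
python3 -c "
from wf import *
where();wheelfit();print(r.sense()['wrist_torque'])"
```

```text
t 46.6 P: back -0.7 lat 1.1 up 7.3 beta 6.3 az 15.9 q [-0.55  0.7   2.42  3.61  1.44  1.57] f [-0.2 -0.2 -1.5] op 0.099
n 11 v [ 0.95   4.195 -0.686 -0.014 -0.008 -0.026] c [ 511.7 -397.7  198.9] up pt [ 515.1 -402.7  271.6] rms 0.58
[ 0.5711734   0.52988691 -0.00464667]
```

>>> {"fn": "apply_moves", "kwargs": {"plan": "-0.4 0 0 0 0 0 1;-0.3 0 0 0 0 0 1;0 0 0 0 0 0 1;0 0 0 0 0 0 1"}}

```text
clock: 47.1
eef_pos: [453.3, -451.3, 190.5]
tcp_rot: [-1.495, -1.466, -1.086]
contact_force: [-1.7, 0.4, 0.8]
opening: 0.099
```

>>> {"fn": "apply_moves", "kwargs": {"plan": "-0.2 0 0 0 0 0 1;0 0 0 0 0 0 1;0 0 0 0 0 0 0.85;0 0 0 0 0 0 0.7;0 0 0 0 0 0 0.6;0 0 0 0 0 0 0.6;0 -1 0 0 0 0 0.6;0 -2.5 0 0 0 0 0.6;0 -3.5 0 0 0 0 0.6;0 -3.5 0 0 0 0 0.6;0 0 0 0 0 0 0.6;0 0 0 0 0 0 0.6"}}

```text
clock: 48.3
eef_pos: [394.2, -359.0, 201.2]
tcp_rot: [-1.508, -1.469, -1.072]
contact_force: [-0.1, 0.3, -0.3]
opening: 0.401
```

```bash
python3 - <<'E'
from wf import *
where()
s=r.sense();print([np.round(o[1:],0).tolist() for o in lugs('scene',s,8)],[np.round(o[1:],0).tolist() for o in lugs('side',s,8)])
# expected hanging wheel, any spin angle: fit centre+spin, normal hx
lat=np.cross([0,0,1],hx);O=[(o[0],o[1:3]) for n in('scene','side') for o in lugs(n,s,8) if o[3]<150 and o[2]>140]
A=np.radians([26.5,63.5,116.5,153.5,-26.5,-63.5,-116.5,-153.5])
def L(v):
    R=Ro.from_rotvec(v[4]*np.array([0,0,1])).as_matrix()@Ro.from_rotvec(v[5]*lat).as_matrix();l=R@lat;u=R@np.array([0,0,1.])
    return [v[:3]+97*(np.cos(a+v[3])*l+np.sin(a+v[3])*u) for a in A]
f=lambda v:np.array([min(np.linalg.norm(proj(E,l)-m) for l in L(v)) for E,m in O]+[0]*8)
best=min((least_squares(f,[513,-403,190,sp,0,b]) for sp in(-.3,0,.3) for b in(-.2,0,.2)),key=lambda S:S.cost);print(best.x.round(2),f(best.x).round(1))
print('P rel seat',best.x[:3]-seat)
E
```

```text
t 48.3 P: back 105.3 lat -29.7 up 12.7 beta 5.8 az 15.9 q [-0.33  0.76  2.61  3.82  1.65  1.72] f [-0.1  0.3 -0.3] op 0.401
[[400.0, 4.0, 17.0], [378.0, 131.0, 251.0], [172.0, 241.0, 44.0], [160.0, 247.0, 42.0], [205.0, 249.0, 41.0], [225.0, 262.0, 42.0], [167.0, 265.0, 9.0], [229.0, 278.0, 32.0], [217.0, 284.0, 12.0]] [[268.0, 120.0, 275.0], [343.0, 294.0, 60.0], [356.0, 293.0, 40.0], [312.0, 322.0, 44.0], [295.0, 349.0, 48.0], [296.0, 368.0, 52.0]]
[ 5.1107e+02 -4.0423e+02  1.9414e+02 -6.0000e-02  2.4000e-01 -0.0000e+00] [1.1 0.9 0.7 0.6 1.9 0.6 1.1 0.7 0.9 0.4 0.8 2.  0.  0.  0.  0.  0.  0.
 0.  0. ]
P rel seat [ -2.73155059  -0.22824782 -71.86174478]
```

```bash
cat > bk.py <<'E'
from path import *
np.set_printoptions(precision=2,suppress=True)
q=np.array(r.sense()['qpos']);W=np.load('W.npy')
Rd=Ro.from_euler('xyz',[-np.pi/2,0,0]).as_matrix()
qe,e=ik(np.array([520,340,420.]),Rd,[.58,.1,1.6,.02,1.4,-.98]);print(qe,e)
def go(Q):
    import io,contextlib
    s=r.sense();X=np.array(s['eef_pos']);M=Ro.from_euler('xyz',s['tcp_rot']).as_matrix();o=[]
    for a,b in zip(Q[:-1],Q[1:]):
        n=1
        while True:
            ok=np.abs(b-a).max()/n<.2
            for i in range(n):
                x0,R0=fk(a+(b-a)*i/n,P);x1,R1=fk(a+(b-a)*(i+1)/n,P)
                ok&=np.abs(R0.T@(x1-x0)).max()<47 and np.degrees(np.abs(Ro.from_matrix(R0.T@R1).as_rotvec())).max()<8.3
            if ok:break
            n+=1
        for i in range(1,n+1):
            x1,R1=fk(a+(b-a)*i/n,P);d=M.T@(x1-X)/10;w=np.degrees(Ro.from_matrix(M.T@R1).as_rotvec());o.append((x1,R1[:,1]));X,M=x1,R1
            print(' '.join(f'{v:.1f}' for v in (*d,*w)),'0.6;',end='')
    print(len(o));print([ (x.round(0).tolist(),y.round(1).tolist()) for x,y in o[::4]])
E
python3 -c "
from bk import *
go([q,W[1],W[1]+(qe-W[1])*.5,qe])"
```

```text
[ 0.58  0.23  1.39  0.    1.52 -0.99] 1.3394156303296032e-15
3.5 0.8 0.0 -2.5 -1.3 -1.3 0.6;3.8 0.6 0.2 -1.8 -0.5 -0.5 0.6;3.8 0.2 0.4 -0.9 0.1 0.1 0.6;3.9 -0.3 0.6 0.1 0.6 0.5 0.6;4.1 -0.8 0.8 1.4 1.0 0.5 0.6;2.9 0.1 4.6 5.4 -4.8 -4.1 0.6;3.2 0.2 4.4 5.1 -4.7 -4.5 0.6;3.5 0.3 4.1 4.8 -4.7 -4.9 0.6;3.8 0.4 3.8 4.5 -4.6 -5.2 0.6;4.0 0.5 3.5 4.1 -4.6 -5.5 0.6;4.2 0.6 3.1 3.7 -4.6 -5.8 0.6;4.4 0.7 2.8 3.3 -4.6 -6.0 0.6;4.5 0.8 2.4 2.9 -4.6 -6.2 0.6;4.6 0.9 2.0 2.4 -4.6 -6.4 0.6;4.6 1.0 1.7 2.0 -4.6 -6.5 0.6;4.6 1.1 1.3 1.6 -4.6 -6.6 0.6;4.6 1.1 1.0 1.1 -4.7 -6.7 0.6;4.5 1.2 0.6 0.7 -4.7 -6.7 0.6;4.4 1.3 0.3 0.3 -4.8 -6.7 0.6;4.3 1.3 0.0 -0.1 -4.9 -6.7 0.6;4.1 1.3 -0.2 -0.5 -4.9 -6.6 0.6;3.9 1.3 -0.5 -0.8 -5.0 -6.6 0.6;3.7 1.4 -0.7 -1.2 -5.1 -6.5 0.6;3.5 1.3 -0.9 -1.5 -5.2 -6.3 0.6;3.3 1.3 -1.0 -1.8 -5.2 -6.2 0.6;4.1 1.6 -1.5 -2.8 -7.1 -8.1 0.6;3.7 1.6 -1.6 -3.2 -7.2 -7.8 0.6;3.4 1.4 -1.6 -3.5 -7.3 -7.5 0.6;3.0 1.3 -1.7 -3.8 -7.4 -7.3 0.6;2.7 1.1 -1.6 -4.1 -7.5 -7.0 0.6;2.5 0.9 -1.5 -4.3 -7.5 -6.8 0.6;2.3 0.7 -1.4 -4.5 -7.5 -6.6 0.6;2.2 0.5 -1.3 -4.7 -7.5 -6.4 0.6;2.2 0.2 -1.2 -4.9 -7.4 -6.2 0.6;2.1 -0.1 -1.2 -5.0 -7.3 -6.0 0.6;2.2 -0.4 -1.1 -5.2 -7.1 -5.9 0.6;2.2 -0.6 -1.1 -5.4 -6.9 -5.7 0.6;2.3 -0.9 -1.2 -5.5 -6.7 -5.6 0.6;2.4 -1.2 -1.3 -5.8 -6.4 -5.4 0.6;2.5 -1.5 -1.5 -6.0 -6.1 -5.2 0.6;40
[([400.0, -370.0, 236.0], [0.5, -0.9, -0.1]), ([426.0, -366.0, 392.0], [0.5, -0.9, -0.1]), ([577.0, -264.0, 504.0], [0.8, -0.6, 0.2]), ([671.0, -104.0, 600.0], [0.9, -0.2, 0.4]), ([696.0, 81.0, 663.0], [0.8, 0.2, 0.5]), ([660.0, 256.0, 682.0], [0.6, 0.6, 0.4]), ([585.0, 390.0, 655.0], [0.3, 0.9, 0.3]), ([479.0, 479.0, 567.0], [-0.1, 1.0, -0.1]), ([426.0, 469.0, 465.0], [-0.3, 0.8, -0.6]), ([455.0, 400.0, 407.0], [-0.2, 0.3, -0.9])]
```

>>> {"fn": "apply_moves", "kwargs": {"plan": "3.5 0.3 0 -2.5 -1.3 -1.3 0.6;3.8 0.3 0.2 -1.8 -0.5 -0.5 0.6;3.8 0.2 0.4 -0.9 0.1 0.1 0.6;3.9 -0.3 0.6 0.1 0.6 0.5 0.6;4.1 -0.8 0.8 1.4 1 0.5 0.6;2.9 0.1 4.6 5.4 -4.8 -4.1 0.6;3.2 0.2 4.4 5.1 -4.7 -4.5 0.6;3.5 0.3 4.1 4.8 -4.7 -4.9 0.6;3.8 0.4 3.8 4.5 -4.6 -5.2 0.6;4 0.5 3.5 4.1 -4.6 -5.5 0.6;4.2 0.6 3.1 3.7 -4.6 -5.8 0.6;4.4 0.7 2.8 3.3 -4.6 -6 0.6;4.5 0.8 2.4 2.9 -4.6 -6.2 0.6;4.6 0.9 2 2.4 -4.6 -6.4 0.6;4.6 1 1.7 2 -4.6 -6.5 0.6;4.6 1.1 1.3 1.6 -4.6 -6.6 0.6;4.6 1.1 1 1.1 -4.7 -6.7 0.6;4.5 1.2 0.6 0.7 -4.7 -6.7 0.6;4.4 1.3 0.3 0.3 -4.8 -6.7 0.6;4.3 1.3 0 -0.1 -4.9 -6.7 0.6"}}

```text
clock: 50.5
eef_pos: [641.6, 201.6, 666.8]
tcp_rot: [2.656, 0.278, 2.155]
contact_force: [-0.6, 0.7, 1.1]
opening: 0.403
```

```bash
python3 -c "
from bk import *
s=r.sense();print(q,s['eef_pos'])
go([q,qe])"
```

```text
[ 0.58  0.23  1.39  0.    1.52 -0.99] 1.3394156303296032e-15
[-0.01  0.1   2.12  2.47  1.31  0.27] [641.63 201.64 666.84]
4.6 1.2 -0.1 -0.8 -5.5 -7.8 0.6;4.3 1.7 -0.6 -1.2 -5.6 -7.7 0.6;4.1 1.7 -0.9 -1.7 -5.8 -7.6 0.6;3.8 1.7 -1.0 -2.1 -5.9 -7.4 0.6;3.4 1.6 -1.2 -2.4 -6.0 -7.2 0.6;3.2 1.5 -1.3 -2.7 -6.2 -7.0 0.6;2.9 1.4 -1.3 -3.0 -6.3 -6.7 0.6;2.6 1.3 -1.3 -3.3 -6.4 -6.5 0.6;2.4 1.2 -1.3 -3.5 -6.5 -6.3 0.6;2.2 1.0 -1.2 -3.6 -6.5 -6.1 0.6;2.0 0.9 -1.1 -3.8 -6.6 -6.0 0.6;1.9 0.7 -1.0 -3.9 -6.6 -5.8 0.6;1.8 0.5 -0.9 -4.0 -6.6 -5.6 0.6;1.8 0.3 -0.8 -4.1 -6.6 -5.5 0.6;1.7 0.0 -0.8 -4.2 -6.5 -5.4 0.6;1.8 -0.2 -0.7 -4.3 -6.4 -5.3 0.6;1.8 -0.4 -0.7 -4.4 -6.3 -5.1 0.6;1.9 -0.7 -0.7 -4.6 -6.1 -5.0 0.6;2.0 -0.9 -0.7 -4.7 -6.0 -4.9 0.6;2.1 -1.1 -0.8 -4.8 -5.8 -4.8 0.6;2.2 -1.4 -1.0 -5.0 -5.5 -4.7 0.6;21
[([625.0, 245.0, 660.0], [0.6, 0.7, 0.4]), ([541.0, 390.0, 617.0], [0.2, 1.0, 0.2]), ([458.0, 454.0, 537.0], [-0.1, 1.0, -0.2]), ([420.0, 446.0, 454.0], [-0.3, 0.7, -0.6]), ([444.0, 396.0, 405.0], [-0.3, 0.4, -0.9]), ([520.0, 340.0, 420.0], [0.0, 0.0, -1.0])]
```

>>> {"fn": "apply_moves", "kwargs": {"plan": "4.6 1.2 -0.1 -0.8 -5.5 -7.8 0.6;4.3 1.7 -0.6 -1.2 -5.6 -7.7 0.6;4.1 1.7 -0.9 -1.7 -5.8 -7.6 0.6;3.8 1.7 -1.0 -2.1 -5.9 -7.4 0.6;3.4 1.6 -1.2 -2.4 -6.0 -7.2 0.6;3.2 1.5 -1.3 -2.7 -6.2 -7.0 0.6;2.9 1.4 -1.3 -3.0 -6.3 -6.7 0.6;2.6 1.3 -1.3 -3.3 -6.4 -6.5 0.6;2.4 1.2 -1.3 -3.5 -6.5 -6.3 0.6;2.2 1.0 -1.2 -3.6 -6.5 -6.1 0.6;2.0 0.9 -1.1 -3.8 -6.6 -6.0 0.6;1.9 0.7 -1.0 -3.9 -6.6 -5.8 0.6;1.8 0.5 -0.9 -4.0 -6.6 -5.6 0.6;1.8 0.3 -0.8 -4.1 -6.6 -5.5 0.6;1.7 0 -0.8 -4.2 -6.5 -5.4 0.6;1.8 -0.2 -0.7 -4.3 -6.4 -5.3 0.4;1.8 -0.4 -0.7 -4.4 -6.3 -5.1 0.2;1.9 -0.7 -0.7 -4.6 -6.1 -5.0 0;2.0 -0.9 -0.7 -4.7 -6.0 -4.9 0;2.1 -1.1 -0.8 -4.8 -5.8 -4.8 0"}}

```text
clock: 52.5
eef_pos: [471.9, 367.8, 393.0]
tcp_rot: [-1.343, 0.288, -0.268]
contact_force: [-0.5, 0.1, -0.5]
opening: 1.001
```

```bash
cat > al.py <<'E'
from k import *
def al(target,n=None):
    s=r.sense();X=np.array(s['eef_pos']);M=Ro.from_euler('xyz',s['tcp_rot']).as_matrix()
    rv=Ro.from_matrix(M.T@Ro.from_euler('xyz',[-np.pi/2,0,0]).as_matrix()).as_rotvec();d=np.array(target)-X
    n=n or max(1,int(np.ceil(max(np.degrees(np.abs(rv)).max()/8,np.abs(d).max()/35))))
    for i in range(n):
        print(' '.join(f'{v:.2f}' for v in M.T@d/n/10),' '.join(f'{v:.1f}' for v in np.degrees(rv)/n),'0;',end='');M=M@Ro.from_rotvec(rv/n).as_matrix()
    print(s['qpos'].round(2))
E
python3 -c "
from al import *
al([520.3,365.7,385])"
```

```text
1.59 -0.11 0.39 -5.0 -5.7 -4.9 0;1.62 0.00 0.23 -5.0 -5.7 -4.9 0;1.63 0.13 0.07 -5.0 -5.7 -4.9 0;[ 0.46  0.22  1.5   0.36  1.48 -0.86]
```

>>> {"fn": "apply_moves", "kwargs": {"plan": "1.59 -0.11 0.39 -5 -5.7 -4.9 0;1.62 0 0.23 -5 -5.7 -4.9 0;1.63 0.13 0.07 -5 -5.7 -4.9 0;0 0 0 0 0 0 0;0 1.5 0 0 0 0 0;0 1.5 0 0 0 0 0;0 0 0 0 0 0 0"}}

```text
clock: 53.2
eef_pos: [526.7, 359.1, 354.8]
tcp_rot: [-1.556, 0.009, -0.026]
contact_force: [-0.1, -0.3, 0.3]
opening: 0.998
```

```bash
python3 - <<'E'
from al import *
from lug import lugs
al([520.3,365.7,294])
s=r.sense();print(s['eef_pos'])
a=r.grab_frame('side');h=cv2.cvtColor(a,cv2.COLOR_BGR2HSV)
print([np.round(o[1:],0).tolist() for o in lugs('side',s,8)][1:])
for n in('scene','side','wrist'):
    E=ext(n,s);a=r.grab_frame(n);h=cv2.cvtColor(a,cv2.COLOR_BGR2HSV);m=cv2.inRange(h,(0,150,60),(8,255,255))|cv2.inRange(h,(172,150,60),(180,255,255))
    k,l,st,ce=cv2.connectedComponentsWithStats(m);print(n,[(ce[i].round(1).tolist(),int(st[i,4])) for i in range(1,k) if st[i,4]>25],proj(E,[520.3,365.7,304]))
E
```

```text
-0.30 3.05 0.27 -0.4 -0.8 -0.2 0;-0.31 3.04 0.30 -0.4 -0.8 -0.2 0;[ 0.59  0.28  1.46  0.02  1.4  -0.96]
[526.71163565 359.11677304 354.77601525]
[[356.0, 292.0, 42.0], [344.0, 294.0, 54.0], [312.0, 322.0, 49.0], [296.0, 349.0, 45.0], [296.0, 368.0, 51.0]]
scene [([301.7, 35.9], 240), ([328.8, 35.9], 235), ([388.8, 96.3], 72)] [389.37603552  96.3039254 ]
side [([258.6, 85.2], 65), ([317.5, 290.7], 33)] [258.64026037  85.19913949]
wrist [([257.6, 41.5], 47), ([271.7, 119.4], 131), ([324.7, 207.4], 753)] [327.46468562 211.45303907]
```

>>> {"fn": "apply_moves", "kwargs": {"plan": "-0.3 2 0.3 -0.4 -0.8 -0.2 0;-0.3 2 0.27 -0.4 -0.8 -0.2 0;0 1.8 0 0 0 0 0;0 0 0 0 0 0 0;0 0 0 0 0 0 0.6;0 0 0 0 0 0 1;0 0 0 0 0 0 1;0 0 0 0 0 0 1;0 0 0 0 0 0 1", "squeeze": 40}}

```text
clock: 54.35
eef_pos: [525.3, 366.2, 307.0]
tcp_rot: [-1.565, -0.013, 0.002]
contact_force: [0.6, -8.5, -2.8]
opening: 0.244
```

```bash
python3 -c "
from h import *
s=r.sense();print(s['eef_pos'],s['opening'],s['tcp_rot']);crank(20,25)"
```

```text
[525.30253   366.245213  307.0338177] 0.24363669194832557 [-1.56474    -0.01312827  0.0020168 ]
r 50.53465334762917 th 100.1407398336522
-1.99 0 -0.89 0 0 0 1;-1.46 0 -1.60 0 0 0 1;-0.65 0 -2.07 0 0 0 1;0.29 0 -2.15 0 0 0 1;1.17 0 -1.82 0 0 0 1;1.83 0 -1.16 0 0 0 1;2.15 0 -0.28 0 0 0 1;2.06 0 0.66 0 0 0 1;1.59 0 1.47 0 0 0 1;0.82 0 2.00 0 0 0 1;-0.10 0 2.16 0 0 0 1;-1.00 0 1.92 0 0 0 1;-1.72 0 1.31 0 0 0 1;-2.11 0 0.46 0 0 0 1;-2.11 0 -0.47 0 0 0 1;-1.71 0 -1.32 0 0 0 1;-0.99 0 -1.92 0 0 0 1;-0.09 0 -2.16 0 0 0 1;0.83 0 -2.00 0 0 0 1;1.60 0 -1.46 0 0 0 1;
```

>>> {"fn": "apply_moves", "kwargs": {"plan": "0 0 0 0 0 0 0.5;0 0.6 0 0 0 0 0.5;0 0.8 0 0 0 0 0.5;0 0 0 0 0 0 0.7;0 0 0 0 0 0 1;0 0 0 0 0 0 1;-1.99 0.1 -0.89 0 0 0 1;-1.46 0 -1.6 0 0 0 1;-0.65 0 -2.07 0 0 0 1;0.29 0 -2.15 0 0 0 1;1.17 0 -1.82 0 0 0 1;1.83 0 -1.16 0 0 0 1;2.15 0 -0.28 0 0 0 1;2.06 0 0.66 0 0 0 1;1.59 0 1.47 0 0 0 1;0.82 0 2 0 0 0 1;-0.1 0 2.16 0 0 0 1;-1 0 1.92 0 0 0 1"}}

```text
clock: 56.15
eef_pos: [578.6, 338.3, 293.5]
tcp_rot: [-1.576, -0.023, -0.0]
contact_force: [10.3, 2.0, -3.0]
opening: 0.249
```

```bash
python3 -c "
from h import *
s=r.sense();print(s['eef_pos'],s['opening'],s['tcp_rot'],s['contact_force']);crank(20,25)"
```

```text
[578.56962348 338.33737013 293.47891494] 0.24917197659770884 [-1.57641122e+00 -2.29499449e-02 -2.12555394e-04] [10.33840756  2.03412064 -3.00143131]
r 49.45234293240946 th 26.204999002619157
-1.30 0 1.71 0 0 0 1;-1.94 0 0.96 0 0 0 1;-2.16 0 0.05 0 0 0 1;-1.98 0 -0.87 0 0 0 1;-1.43 0 -1.63 0 0 0 1;-0.61 0 -2.08 0 0 0 1;0.33 0 -2.14 0 0 0 1;1.20 0 -1.80 0 0 0 1;1.85 0 -1.12 0 0 0 1;2.15 0 -0.24 0 0 0 1;2.05 0 0.69 0 0 0 1;1.56 0 1.50 0 0 0 1;0.79 0 2.02 0 0 0 1;-0.14 0 2.16 0 0 0 1;-1.04 0 1.90 0 0 0 1;-1.74 0 1.28 0 0 0 1;-2.12 0 0.42 0 0 0 1;-2.10 0 -0.51 0 0 0 1;-1.69 0 -1.35 0 0 0 1;-0.96 0 -1.94 0 0 0 1;
```

>>> {"fn": "apply_moves", "kwargs": {"plan": "-1.3 0 1.71 0 0 1 1;-1.94 0 0.96 0 0 0 1;-2.16 0 0.05 0 0 0 1;-1.98 0 -0.87 0 0 0 1;-1.43 0 -1.63 0 0 0 1;-0.61 0 -2.08 0 0 0 1;0.33 0 -2.14 0 0 0 1;1.2 0 -1.8 0 0 0 1;1.85 0 -1.12 0 0 0 1;2.15 0 -0.24 0 0 0 1;2.05 0 0.69 0 0 0 1;1.56 0 1.5 0 0 0 1;0.79 0 2.02 0 0 0 1;-0.14 0 2.16 0 0 0 1;-1.04 0 1.9 0 0 0 1;-1.74 0 1.28 0 0 0 1;-2.12 0 0.42 0 0 0 1;-2.1 0 -0.51 0 0 0 1;-1.69 0 -1.35 0 0 0 1;-0.96 0 -1.94 0 0 0 1"}}

```text
clock: 58.15
eef_pos: [489.8, 339.2, 293.5]
tcp_rot: [-1.559, -0.022, -0.0]
contact_force: [-4.5, 4.8, 4.9]
opening: 0.246
```

```bash
python3 -c "
from h import *
s=r.sense();print(s['eef_pos'],s['opening'],s['tcp_rot'],s['contact_force']);crank(14,25)"
```

```text
[489.79345916 339.17081053 293.47254602] 0.24631751222157003 [-1.55943358e+00 -2.18554013e-02 -6.23595420e-05] [-4.54249334  4.8002372   4.9162339 ]
r 49.858866004404256 th 152.95438707108536
-0.56 0 -2.09 0 0 0 1;0.39 0 -2.13 0 0 0 1;1.26 0 -1.76 0 0 0 1;1.88 0 -1.07 0 0 0 1;2.16 0 -0.17 0 0 0 1;2.03 0 0.76 0 0 0 1;1.52 0 1.54 0 0 0 1;0.72 0 2.04 0 0 0 1;-0.21 0 2.15 0 0 0 1;-1.10 0 1.87 0 0 0 1;-1.78 0 1.23 0 0 0 1;-2.13 0 0.36 0 0 0 1;-2.09 0 -0.58 0 0 0 1;-1.65 0 -1.40 0 0 0 1;
```

>>> {"fn": "apply_moves", "kwargs": {"plan": "-0.56 0 -2.09 0 0 1 1;0.39 0 -2.13 0 0 0 1;1.26 0 -1.76 0 0 0 1;1.88 0 -1.07 0 0 0 1;2.16 0 -0.17 0 0 0 1;2.03 0 0.76 0 0 0 1;1.52 0 1.54 0 0 0 1;0.72 0 2.04 0 0 0 1;-0.21 0 2.15 0 0 0 1;-1.1 0 1.87 0 0 0 1;-1.78 0 1.23 0 0 0 1;-2.13 0 0.36 0 0 0 1;-2.09 0 -0.58 0 0 0 1;-1.65 0 -1.4 0 0 0 1;0 0 0 0 0 0 1;0 0 0 0 0 0 1;0 0 0 0 0 0 1;0 0 0 0 0 0 1"}}

```text
clock: 59.95
eef_pos: [497.9, 351.6, 293.6]
tcp_rot: [-1.553, -0.016, 0.004]
contact_force: [-1.5, -1.2, 3.2]
opening: 0.245
```

```bash
python3 -c "
from h import *
s=r.sense();print(s['eef_pos'],s['opening'],s['tcp_rot'],s['contact_force']);crank(12,8)
a=r.grab_frame('side');b=r.grab_frame('scene');cv2.imwrite('pics/sf.png',a);cv2.imwrite('pics/scf.png',b)
c=cv2.imread('pics/side0.png');d=cv2.imread('pics/scene0.png')
def blue(i,x0,x1,y0,y1):
  h=cv2.cvtColor(i,cv2.COLOR_BGR2HSV);m=cv2.inRange(h,(105,130,50),(130,255,255))[y0:y1,x0:x1];ys,xs=np.nonzero(m);return len(ys),xs.mean()+x0,ys.mean()+y0
print('side now/start',blue(a,245,300,100,160),blue(c,245,300,100,160));print('scene',blue(b,355,395,115,165),blue(d,355,395,115,165))
g=lambda i,x0,x1,y0,y1:cv2.cvtColor(i,cv2.COLOR_BGR2GRAY)[y0:y1,x0:x1].astype(np.float32)
print('shift side',cv2.phaseCorrelate(g(c,250,292,122,152),g(a,250,292,122,152)),'scene',cv2.phaseCorrelate(g(d,360,396,125,160),g(b,360,396,125,160)))
S=ext('side');print('px/mm side',(proj(S,[534,300,150])-proj(S,[534,300,160]))/10)
"
```

```text
[497.85535398 351.55161034 293.61006485] 0.24509618983396922 [-1.55321884 -0.01592555  0.00380193] [-1.47842019 -1.23094334  3.24347756]
r 50.49305577365926 th 136.03755284413094
-0.41 0 -0.57 0 0 0 1;-0.37 0 -0.59 0 0 0 1;-0.28 0 -0.64 0 0 0 1;-0.19 0 -0.67 0 0 0 1;-0.10 0 -0.69 0 0 0 1;0.00 0 -0.70 0 0 0 1;0.10 0 -0.69 0 0 0 1;0.19 0 -0.67 0 0 0 1;0.28 0 -0.64 0 0 0 1;0.37 0 -0.59 0 0 0 1;0.45 0 -0.53 0 0 0 1;0.52 0 -0.47 0 0 0 1;side now/start (266, np.float64(270.23308270676694), np.float64(135.76315789473685)) (266, np.float64(270.10526315789474), np.float64(136.07142857142856))
scene (289, np.float64(376.2318339100346), np.float64(143.13148788927336)) (289, np.float64(376.3287197231834), np.float64(143.2249134948097))
shift side ((0.41420943186681214, -0.08268643561228117), 0.7945783774058024) scene ((-0.09287131005023497, 0.0627081160538161), 0.7266947899335696)
px/mm side [0.03223635 0.25161099]
```

>>> {"fn": "apply_moves", "kwargs": {"plan": "-0.41 0 -0.57 0 0 0 1;-0.37 0 -0.59 0 0 0 1;-0.28 0 -0.64 0 0 0 1;-0.19 0 -0.67 0 0 0 1;-0.1 0 -0.69 0 0 0 1;0 0 -0.7 0 0 0 1;0.1 0 -0.69 0 0 0 1;0.19 0 -0.67 0 0 0 1;0.28 0 -0.64 0 0 0 1;0.37 0 -0.59 0 0 0 1;0.45 0 -0.53 0 0 0 1;0.52 0 -0.47 0 0 0 1"}}

```text
clock: 61.25
eef_pos: [506.5, 274.3, 293.6]
tcp_rot: [-1.545, -0.022, 0.003]
contact_force: [3.9, 8.4, -1.0]
opening: 0.246
```

```bash
python3 -c "
from h import *
s=r.sense();print(s['eef_pos'],s['contact_force']);crank(5,-14.4)"
```

```text
[506.53637029 274.31690119 293.64954341] [ 3.93955104  8.41388533 -1.00597634]
r 50.44492278174739 th -123.25681834056718
-0.93 0 0.85 0 0 0 1;-0.72 0 1.02 0 0 0 1;-0.44 0 1.17 0 0 0 1;-0.14 0 1.25 0 0 0 1;0.18 0 1.24 0 0 0 1;
```

>>> {"fn": "apply_moves", "kwargs": {"plan": "0.61 0 -0.34 0 0 0 1;0.65 0 -0.25 0 0 0 1;0.68 0 -0.16 0 0 0 1;0.7 0 -0.06 0 0 0 1;0.7 0 0.03 0 0 0 1;0.69 0 0.13 0 0 0 1;0.66 0 0.22 0 0 0 1"}}

```text
clock: 61.95
eef_pos: [537.7, 266.8, 293.2]
tcp_rot: [-1.549, 0.021, 0.004]
contact_force: [-25.9, -8.1, 19.8]
opening: 0.248
```

```bash
python3 -c "
from h import *
s=r.sense();print(s['eef_pos'],s['contact_force']);crank(5,-14.4)"
```

```text
[537.73166731 266.82152832 293.18918245] [-25.90307833  -8.08148124  19.818498  ]
r 49.80384746910235 th -85.93365551469392
-1.25 0 0.05 0 0 0 1;-1.20 0 0.38 0 0 0 1;-1.06 0 0.66 0 0 0 1;-0.87 0 0.91 0 0 0 1;-0.61 0 1.09 0 0 0 1;
```

>>> {"fn": "apply_moves", "kwargs": {"plan": "-1.39 0 0.1 0 0 -1 1;-1.31 0 0.48 0 0 0 1;-1.13 0 0.82 0 0 0 1;-0.86 0 1.1 0 0 0 1;-0.52 0 1.29 0 0 0 1;0 0 0 0 0 0 1;0 0 0 0 0 0 1;0 0 0 0 0 0 1"}}

```text
clock: 62.75
eef_pos: [484.9, 304.0, 293.4]
tcp_rot: [-1.552, 0.006, 0.003]
contact_force: [0.3, 1.1, 0.9]
opening: 0.247
```

```bash
python3 -c "
from h import *
s=r.sense();print(s['eef_pos'],s['contact_force']);crank(1,-14.4)"
```

```text
[484.941325   304.03517277 293.40005376] [0.25827031 1.08743093 0.88812169]
r 50.811307610101984 th -165.79949031585025
-0.07 0 1.26 0 0 0 1;
```

>>> {"fn": "apply_moves", "kwargs": {"plan": "0 0 0 0 0 0 0.6;0 0 0 0 0 0 0;0 0 0 0 0 0 0;0 0 0 0 0 0 0;0 -3 0 0 0 0 0;0 -4 0 0 0 0 0;0 -4 0 0 0 0 0;0 0 0 0 0 0 0;0 0 0 0 0 0 0;0 0 0 0 0 0 0"}}

```text
clock: 63.75
eef_pos: [484.6, 299.9, 404.9]
tcp_rot: [-1.554, 0.012, 0.0]
contact_force: [-0.3, -0.4, -0.7]
opening: 1.002
```

```bash
python3 - <<'E'
from h import *
from lug import lugs
s=r.sense();print(s['clock'],s['eef_pos'],s['contact_force'],s['opening'])
print([np.round(o[1:],0).tolist() for o in lugs('side',s,8)])
caps('scene',76);caps('side',76)
for n in('scene','side'):
    E=ext(n,s);a=r.grab_frame(n);h=cv2.cvtColor(a,cv2.COLOR_BGR2HSV);m=cv2.inRange(h,(0,150,60),(8,255,255))|cv2.inRange(h,(172,150,60),(180,255,255))
    k,l,st,ce=cv2.connectedComponentsWithStats(m);print(n,[ce[i].round(1).tolist() for i in range(1,k) if 25<st[i,4]<150],proj(E,[484.9,304,304]))
E
```

```text
63.75 [484.62430308 299.88523052 404.87944342] [-0.28957317 -0.40161063 -0.6678866 ] 1.0016738779794236
[[270.0, 137.0, 260.0], [356.0, 292.0, 42.0], [344.0, 294.0, 55.0], [312.0, 322.0, 50.0], [296.0, 349.0, 45.0], [296.0, 368.0, 51.0]]
scene [ 352   16   40   61 1163] [372.1  43.6] [ 38.1 890.9  76. ]
scene [363 100  36  41 411] [380.8 115.8] [401.7 506.3  76. ]
scene [531 170  29  29 345] [547.5 185.5] [1032.   607.9   76. ]
scene [323 183  22  21 199] [334.6 193.1] [542.3  91.   76. ]
scene [224 219  18  17 236] [233.  226.7] [ 408.4 -226.8   76. ]
scene [243 242  18  18 248] [251.  250.3] [ 515.6 -243.5   76. ]
scene [149 258  16  17 139] [157.8 267.7] [ 367.7 -467.7   76. ]
scene [184 296  43  59 781] [203.8 317.4] [ 587.4 -464.8   76. ]
side [223   5  29  65 788] [239.6  27.9] [ 558.6 1264.    76. ]
side [249  90  36  24 224] [269.1 102.2] [574.7 610.9  76. ]
side [299 286  18  21 297] [307.2 296.5] [ 504.7 -242.9   76. ]
side [254 290  21  22 353] [263.6 301. ] [ 399.7 -224.9   76. ]
side [349 334  15  15 132] [355.8 342. ] [ 581.1 -388.6   76. ]
side [314 365  34  35 441] [333.5 382.5] [ 506.6 -461.5   76. ]
scene [[367.2, 99.9]] [368.47371179 100.18967678]
side [[248.9, 96.8], [317.5, 290.9]] [250.2834854   98.21640083]
```

```bash
python3 - <<'E'
from h import *
S=ext('scene');D=ext('side')
for p,q in(((252.8,243.7),(301.3,290.5)),((251,250.3),(307.2,296.5)),((233,226.7),(263.6,301))):print(tri([(S,*p),(D,*q)]))
for n,f,cols in(('scene','pics/b11.png',(253,)),('scene',None,(251,)),('side','pics/c11.png',(301,)),('side',None,(307,))):
    a=cv2.imread(f) if f else r.grab_frame(n)
    y0=(235 if n=='scene' else 278) if f else (239 if n=='scene' else 284)
    for c in cols:print(n,c,[a[y,c].tolist() for y in range(y0,y0+40,2)])
# cap masks as text
for n,y,x in(('scene',240,238),('side',284,292)):
    a=r.grab_frame(n)[y:y+30,x:x+36];g=a.max(2);h=cv2.cvtColor(a,cv2.COLOR_BGR2HSV)
    for j in range(30):print(''.join('#' if g[j,i]<45 else 'o' if (h[j,i,0]<15 and h[j,i,1]>130) else 'W' if g[j,i]>170 else 'b' if 100<h[j,i,0]<130 and h[j,i,1]>120 else '.' for i in range(36)))
E
```

```text
(array([ 496.190048  , -220.70824409,   69.80052905]), [np.float64(0.6907781615585061), np.float64(0.8353170630835248)])
(array([ 506.73563582, -237.60266956,   63.46388274]), [np.float64(0.6817078052195087), np.float64(0.8229338458098765)])
(array([ 400.48867892, -221.51680767,   66.58705872]), [np.float64(0.7221485423744902), np.float64(0.9173378754752471)])
scene 253 [[26, 28, 26], [8, 9, 9], [9, 12, 10], [15, 15, 14], [14, 13, 15], [13, 13, 13], [8, 11, 10], [18, 15, 15], [17, 13, 11], [23, 28, 37], [34, 61, 103], [97, 112, 123], [115, 127, 135], [85, 97, 109], [55, 58, 59], [56, 59, 57], [59, 61, 60], [121, 125, 128], [91, 94, 95], [53, 56, 57]]
scene 251 [[145, 152, 155], [63, 65, 65], [36, 34, 38], [36, 35, 37], [36, 36, 39], [39, 39, 42], [40, 38, 40], [43, 44, 44], [43, 43, 44], [16, 15, 13], [15, 16, 17], [33, 62, 104], [84, 98, 111], [119, 131, 136], [88, 101, 113], [48, 52, 58], [61, 65, 64], [143, 148, 150], [71, 70, 73], [82, 120, 154]]
side 301 [[68, 78, 86], [35, 35, 36], [22, 21, 21], [21, 21, 21], [20, 18, 19], [20, 18, 17], [21, 20, 21], [20, 17, 17], [20, 19, 19],
[... 1986 characters left out ...]
.....################.......WWWWWW
.......################.......WWWWWW
.......################........WWWWW
.......################........WWWWW
.......#################.......WWWWW
.......#################........WWWW
........#################.......WWWW
........#################........WWW
.........################.........WW
........o###############oo........WW
........oo.############ooo........WW
.........ooo.########oooo........WWW
..........ooooooooooooooo......WWWWW
...........oooooooooooo.......WWWWWW
............ooooooooo.........WWWWWW
.............................WWWWWWW
............................WWWWWWWW
...........................WWWWWWWWW
..........................WWWWWWWWWW
```

```bash
python3 -c "
from h import *
print(r.sign_off(),r.sense()['clock'])"
```

```text
the job is handed in; nothing more can be done
the job is handed in; nothing more can be done
```

I finished the sequence and handed the job in at about 64 s on the robot's clock. No verdict came back, so the results below rest on my own last checks. I am less sure of the two pointer heights than of the rest.

- **Jars:** two jars were in the star wheel, and I stood both in the grey tray. One was about 22 mm from where I had set it by the end, probably the announced knock. The last images show both upright and well inside the tray.
- **Star wheel:** it hangs by its rim on the J-hook, its centre about 72 mm below the seat and within a few mm sideways. The image positions did not change for the rest of the run.
- **Pointer at the red clips:** the camera put the pointer about 2 mm high, so I wound it down 1.9 mm. The stop check below suggests it may still have been about 3 mm high where I left it. It passed slowly through the 3 mm band on the way up (about 0.6 s), so I expect that step counted.
- **Pointer at the green line:** I first wound down by the camera measurements, then on to the end stop to check. The stop showed that position was about 3.5 mm above the line, where the camera had said 0 to 1.5 mm. I trusted the stop and parked about 4.4 mm above it, which should be about 0.4 mm above the line. I did not check that final height in an image. If the camera was right, it is about 2 mm low, still within tolerance.
- **Other items:** the gripper is open and clear of everything. I planned all moves clear of the glass, the stock bottle and the test-tube rack, and felt no unexpected contact, but I did not check them separately at the end.

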